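# Load a specimen and lock the conditioning box

## Task

Set the brown specimen cube gently, upright, in the blue nest inside the open conditioning box, then swing the blue lid fully shut. Push each of the two red winged studs in and turn it a quarter turn clockwise, then let it spring back so that it locks the lid. Leave the other two cubes, the glass dish and the jar where they are.

Things in the scene. Friction and masses are not known exactly. Their poses are not given: they have to be found in the camera images.
- box: aluminium conditioning box fixed to the bench, 180 (x) x 240 (y) x 85 high, floor 12 thick; origin centre of its underside, x towards its hinged (far) side, z up. Hollow chamber behind: x -35 to 80, y -110 to 110. In front of the chamber a flange with a steel keeper plate 6 thick, level with the rim, with one slot per stud
- box_hinge (a point): middle of the lid's hinge line on the box's far upper edge: 85 mm along box x, 85 mm above the bench; the hinge runs along y; axes as the box
- lid (a joint): lid angle, rad: 0 shut, positive open, 1.57 upright, up to 2.1 leaning away from the robot. The lid is a blue plate 8 thick and 240 wide reaching 177 mm from the hinge, plus a yellow tab, 70 wide, at the middle of its front edge, reaching 193 mm. Friction hinge: stays where it is left; about 0.2 to 0.65 N m moves it
- lid_tab (a point): centre of the yellow tab's outer (upper when shut) face, 184.5 mm from the hinge, 8 mm above the rim when shut; axes move with the lid and match the box's when shut
- left_wing (a point): left (box +y) stud: red wing 34 long x 10 thick x 24 high on a steel collar disc 34 wide. Point: wing centre, 12 mm above the collar's upper face; z along the stud out of the lid, y along the wing's length (at left_turn 0: along the hinge); turns with the wing. 148 mm from the hinge line, 85 mm left of the lid's middle, sprung out 36 mm above the lid's inner face (28 above the outer)
- left_push (a joint): how far the left stud is pushed in, m: 0 out, 0.010 end stop; spring 3 N at first, 8 N at the end. Under the stud hangs a cross bar which, with the lid shut, sits in its slot and cannot turn (but 0.1 rad of play) until pushed in by more than 0.005; after the quarter turn it springs back to 0.0025 into a groove and is locked
- left_turn (a joint): turn of the left stud, rad: 0 unlocked (wing parallel to the hinge), grows clockwise seen from above, 1.57 locked (wing square to the hinge), end stop at 1.6
- right_wing (a point): right (box -y) stud: red wing 34 long x 10 thick x 24 high on a steel collar disc 34 wide. Point: wing centre, 12 mm above the collar's upper face; z along the stud out of the lid, y along the wing's length (at right_turn 0: along the hinge); turns with the wing. 148 mm from the hinge line, 85 mm right of the lid's middle, sprung out 36 mm above the lid's inner face (28 above the outer)
- right_push (a joint): as left_push, for the right stud
- right_turn (a joint): as left_turn, for the right stud
- nest_floor (a point): blue plastic nest lying on the chamber floor, 74 x 74, with a square recess 62 x 62 and 6 deep; this point is the centre of the recess floor, 16 mm above the bench; its centre is 62 mm from the hinge line; axes as the box
- cube_brown: brown specimen cube, 50 x 50 x 50, about 0.25 kg; origin centre of its underside, axes square to its faces, z up
- cube_grey: grey cube, 50 mm, to be left alone; origin centre of underside
- cube_white: off-white cube, 50 mm, to be left alone; origin centre of underside
- dish: shallow clear glass dish, 90 diameter, 18 high, bystander; origin centre of underside
- jar: amber jar, 60 diameter, 85 high, bystander; origin centre of underside
Mind the look-alikes: they are no part of the job. Several things look just like the cube_brown: the one meant starts farthest to the robot's right.

How it is judged:
On the way, in this order (a step that is already met when the one before it is completed fails the run):
1. the brown cube stands in the nest, the lid still open (x of cube_brown in the frame of nest_floor between -0.009 and 0.009 m and y of cube_brown in the frame of nest_floor between -0.009 and 0.009 m and z of cube_brown in the frame of nest_floor between -0.004 and 0.004 m and angle between cube_brown's own z axis and vertical below 0.08 rad and value of joint lid above 0.5 rad and contact force between the fingers and cube_brown below 0.2 N), for 0.1 s.
2. the lid is shut over it (x of cube_brown in the frame of nest_floor between -0.009 and 0.009 m and y of cube_brown in the frame of nest_floor between -0.009 and 0.009 m and z of cube_brown in the frame of nest_floor between -0.004 and 0.004 m and angle between cube_brown's own z axis and vertical below 0.08 rad and value of joint lid below 0.025 rad), for 0.1 s.
3. one stud is locked (value of joint lid below 0.025 rad and ((value of joint left_turn above 1.4 rad and value of joint left_push between 0.001 and 0.0045 m) or (value of joint right_turn above 1.4 rad and value of joint right_push between 0.001 and 0.0045 m))), for 0.1 s.
4. both studs are locked (value of joint lid below 0.025 rad and value of joint each of left_turn, right_turn above 1.4 rad and value of joint left_push between 0.001 and 0.0045 m and value of joint right_push between 0.001 and 0.0045 m), for 0.1 s.
At the end, for the whole second after the job is handed in: the brown cube stands upright (within 0.08 rad) on the nest's floor, within 9 mm of its centre each way, at rest; the lid is shut (below 0.025 rad); both studs are turned past 1.4 rad and have sprung back to between 1 and 4.5 mm pushed in (all of step 4 and x of cube_brown in the frame of nest_floor between -0.009 and 0.009 m and y of cube_brown in the frame of nest_floor between -0.009 and 0.009 m and z of cube_brown in the frame of nest_floor between -0.004 and 0.004 m and angle between cube_brown's own z axis and vertical below 0.08 rad and linear speed of cube_brown below 0.02 m/s); the robot touches nothing.
It fails at once if with the lid shut, a stud is forced round without being pushed in (between 0.4 and 1.1 rad while in by less than 3 mm) (value of joint lid below 0.025 rad and ((value of joint left_turn between 0.4 and 1.1 rad and value of joint left_push below 0.003 m) or (value of joint right_turn between 0.4 and 1.1 rad and value of joint right_push below 0.003 m))).
It fails at once if another cube, the dish or the jar is moved by more than 30 mm (distance of any of cube_grey, cube_white, dish, jar from where it was at the start of the episode above 0.03 m).
It fails at once if the brown cube is dropped (falls faster than 0.7 m/s, about 25 mm) out of the fingers (linear speed of cube_brown above 0.7 m/s and contact force between the fingers and cube_brown below 0.05 N).
It also fails if it takes over 72 s, if anything falls off the work surface, if the arm or the gripper's body presses on something with over 40 N, if the wrist force passes 120 N, or if a joint passes its speed limit or range.

## Robot

A 6-joint arm with a two-finger parallel gripper is mounted at the origin on the work surface. World frame = base frame: x ahead of the robot, y to its left, z up, the work surface at z = 0. Lengths are in m, angles in rad, forces in N, time in s.
With the tool pointing down it reaches from about 0.35 to 0.925 m from the base axis. Payload 6.4 kg.
Tool frame: the origin (TCP) lies on the front face of the gripper's body, between the roots of the fingers; the fingertips stand 97 mm ahead of it and the grasp point (between the pads) lies 78 mm ahead of it (finger_overhang is the distance from the TCP to the fingertips, in m); z points along the fingers, y is the direction in which the jaws open and shut (so a half turn about z gives the same grasp; the last joint's range is limited). The gripper opens to 94 mm and grips with 3 to 60 N. Pads are 16 mm wide; open, the fingers measure 119 mm over their backs; the gripper's body (75 mm by 177 mm) begins 78 mm behind the grasp point.
Start: joints at [1.101, 0.245, 1.558, -0, 1.339, -0.174], TCP at [0.189, 0.622, 0.303] pointing down, gripper open.
Joint ranges: [-3.13, 3.13], [-1.02, 2.26], [0.13, 2.54], [-0.95, 4.09], [0.21, 2.88], [-2.74, 2.74]. Speed limits (rad/s): [2.57, 2.57, 3.14, 3.14, 3.14, 3.14].

## Interface

Orientations are given as a rotation vector (axis times angle).
In Python, from bench import * gives the robot as it stands.
- The arm moves only by the tool step_arm, never from a script. Its argument "series" is a list of rows, each an object of numbers: "tx", "ty", "tz": the shift along the tool's x, y, z in cm; "twist": the turn about the tool's z in units of 6 degrees (1.0 is 6 degrees). In form: [{"tx": .., "ty": .., "tz": .., "twist": ..}, ...]. A call has 1 to 12 rows; each row is the pose to reach, as a shift and turn from the pose measured when the call began, along the tool's axes at that moment; what a row does not reach only later rows make up. A row lasts 1/10 s, in which the tool goes at most 50 mm and 8.59 degrees, less where a joint would pass 70% of its speed; a pose out of reach is approached as far as the arm can. A call with a gripper value outside its range is refused whole. "claw" is the finger opening in cm, from 0 to 9.4, set as the call begins (left out, the last holds). The fingers move at their own pace and stop on an object; "grip_force" is the grip in N (left out, the last holds). Time passes only in rows, so rows that repeat a pose let the fingers close. It gives the time, the measured TCP pose, the force and the opening at its end, in the units of the state.
- sense(): the state, without advancing time (a new reading comes with each control period).
- read_camera(name): name is "side" or "top"; returns a dict with "pixels" (420x560x3 uint8, blue, green, red), "K" (3x3 intrinsics, pixels), "view" (4x4, takes a point from world to camera coordinates). Camera axes: x right, y up, looking along -z (the intrinsics and any distortion apply to the point x, -y, -z); pixel columns grow to the right and rows downward; lengths in m; the calibration is good to about 2 mm. A picture is of the moment at which its call begins. There is no depth.
- close_job(): hands the job in, once; it reports no verdict.
Trained networks look in a picture, given as the dict that the camera call returned (one of the last four; its "shot" number tells which), for a name from the list of things; names that differ only in an ending like _2 or _b are one class to them, and where a whole thing is asked for, a point or a joint stands for the part that bears it (a point fixed in the world has none). Each returns a list of dicts, best first, with "conf" (0 to 1); they miss things now and then, are a little off and sometimes report something else, mostly with a low value. They report only what shows in the picture. A call takes as long as a camera call. They do not tell look-alikes from the thing itself.
- look_for(name, picture): "position" ([row, column] in pixels, amid what is visible of it).
The state is a dict: "clock": time; "q": joint angles; "qvel": joint speeds; "effort": joint torques, N m; "tcp_pos": TCP position; "eef_rot": TCP orientation; "wrist_force": force on the tool from outside, world axes, zero at the start; "torque": the same for the moment, N m; "grip_width": finger opening in m.
Only numpy, scipy, OpenCV 4.12 (cv2) and the standard library are available. Lean on these libraries where they do the work, as an engineer would, in place of code of your own. Each camera call takes 0.05 s, during which the arm holds its last target.

## Working session

There is one attempt and no reset: what is moved stays moved. The work goes in short steps, Python scripts to look and compute and a tool call to move; the robot and the scene stay as the last step left them, time stands still between calls to the robot, and variables do not carry over. Pictures are saved under pics/ and viewed, and the job is handed in when it is done.

Besides the shell and the picture viewer there is one more tool, called after "Emit:" in YAML: its name, and indented under it one key for each argument. step_arm: Moves the arm, as the interface text tells. Its arguments: {"type":"object","properties":{"series":{"type":"array","items":{"type":"object","properties":{"tx":{"type":"number"},"ty":{"type":"number"},"tz":{"type":"number"},"twist":{"type":"number"}}}},"claw":{"type":"number"},"grip_force":{"type":"number"}},"required":["series"]}

```bash
mkdir -p pics; ls; cat > h.py <<'E'
from bench import *
import numpy as np, cv2
from scipy.spatial.transform import Rotation as R
def snap(n,f):
    p=read_camera(n); cv2.imwrite('pics/'+f,p['pixels']); return p
E
python3 - <<'E'
from h import *
for n in ('side','top'):
    p=snap(n,n+'0.png'); print(n,{k:(v if k!='pixels' else v.shape) for k,v in p.items()})
    for o in ['box','cube_brown','cube_grey','cube_white','dish','jar','lid_tab','left_wing','right_wing','nest_floor']:
        print(o,[(np.round(d['position']).tolist(),round(d['conf'],2)) for d in look_for(o,p)])
print(sense())
E
```

```text
pics
side {'pixels': (420, 560, 3), 'K': array([[383.36196592,   0.        , 281.18782592],
       [  0.        , 383.36196592, 203.17156765],
       [  0.        ,   0.        ,   1.        ]]), 'view': array([[-0.98969377, -0.14202522,  0.0183049 ,  0.43338525],
       [ 0.11746213, -0.73203781,  0.67106132, -0.02782917],
       [-0.08190775,  0.66629534,  0.74117585, -0.92203831],
       [ 0.        ,  0.        ,  0.        ,  1.        ]]), 'shot': 1}
box [([140.0, 232.0], 0.8)]
cube_brown [([342.0, 317.0], 0.88), ([396.0, 251.0], 0.77), ([278.0, 269.0], 0.7), ([343.0, 391.0], 0.6)]
cube_grey [([272.0, 211.0], 0.63)]
cube_white [([328.0, 237.0], 0.88)]
dish [([324.0, 161.0], 0.66)]
jar [([251.0, 145.0], 0.91), ([271.0, 213.0], 0.53)]
lid_tab [([111.0, 203.0], 0.9)]
left_wing [([122.0, 173.0], 0.73)]
right_wing []
nest_floor [([162.0, 250.0], 0.7)]
top {'pixels': (420, 560, 3), 'K': array([[449.8088645 ,   0.        , 282.33080696],
       [  0.        , 449.8088645 , 214.89538771],
       [  0.        ,   0.        ,   1.        ]]), 'view': array([[ 0.01365854, -0.99944197,  0.
[... 647 characters left out ...]
64), ([172.0, 366.0], 0.25)]
{'clock': 1.1, 'q': array([ 1.10088280e+00,  2.45109386e-01,  1.55778559e+00,  3.79347772e-05,
        1.33869903e+00, -1.74096182e-01]), 'qvel': array([ 3.91110370e-05,  1.68904066e-05, -1.17756697e-03, -3.85496113e-04,
       -8.27826363e-04,  4.77003115e-04]), 'effort': array([ 1.94215640e-04, -4.15839887e+01, -3.14877570e+01,  6.85673556e-02,
        2.88797705e-02, -2.31798128e-05]), 'tcp_pos': array([0.18948298, 0.62178771, 0.302657  ]), 'eef_rot': array([-4.62984720e-01, -3.10725390e+00, -1.63326748e-05]), 'wrist_force': array([-0.57942918,  0.31280875,  0.21069719]), 'torque': array([0.01247695, 0.01308692, 0.00906726]), 'grip_width': 0.09386190733665396}
```

View images.

View pics/top0.png

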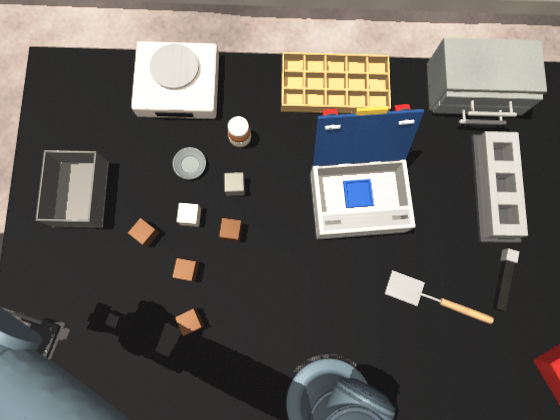

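View pics/side0.png

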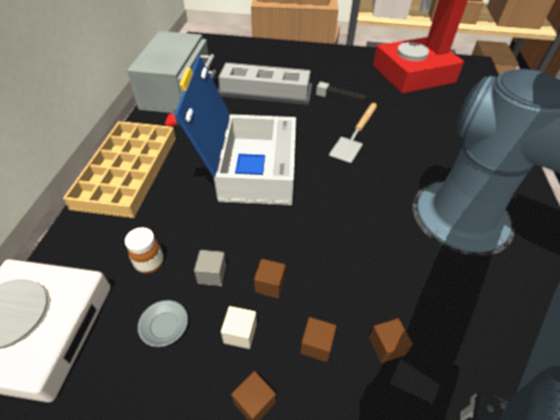

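Top picture: brown cubes at (row, col) (229,229), (229,143), (270,187) and (323,189). The image's right is the robot's right, so the one at (229,229) is the candidate. The box is at about (200,362), with its lid open and leaning back. I'll confirm with world positions and an enlarged crop.

```bash
cat >> h.py <<'E'
def ray(p,rc):
    K,V=p['K'],p['view']; r,c=rc
    d=np.array([(c-K[0,2])/K[0,0],-(r-K[1,2])/K[1,1],-1.])
    Rm=V[:3,:3]; return -Rm.T@V[:3,3], Rm.T@d
def onz(p,rc,z):
    o,d=ray(p,rc); return o+d*(z-o[2])/d[2]
def proj(p,X):
    X=np.atleast_2d(X); c=X@p['view'][:3,:3].T+p['view'][:3,3]
    K=p['K']; return np.c_[K[1,2]-K[1,1]*c[:,1]/-c[:,2], K[0,2]+K[0,0]*c[:,0]/-c[:,2]]  # row,col
E
python3 - <<'E'
from h import *
import pickle
t=read_camera('top'); s=read_camera('side'); pickle.dump((t,s),open('p0.pkl','wb'))
for rc in [(229,229),(229,143),(270,187),(323,189)]: print(rc,onz(t,rc,.035).round(3))
for rc in [(278,269),(342,317),(343,391),(396,251)]: print('side',rc,onz(s,rc,.035).round(3))
def crop(p,r0,r1,c0,c1,k,f): cv2.imwrite('pics/'+f,cv2.resize(p['pixels'][r0:r1,c0:c1],None,fx=k,fy=k,interpolation=cv2.INTER_CUBIC))
crop(t,200,260,190,270,10,'c1.png')
crop(t,95,245,300,420,4,'c2.png')
crop(s,250,310,240,310,8,'c3.png')
crop(s,50,210,160,310,4.0-.3,'c4.png')
# joint y of camera etc
E
```

```text
(229, 229) [0.426 0.26  0.035]
(229, 143) [0.421 0.48  0.035]
(270, 187) [0.319 0.362 0.035]
(323, 189) [0.189 0.35  0.035]
side (278, 269) [0.425 0.264 0.035]
side (342, 317) [0.321 0.377 0.035]
side (343, 391) [0.192 0.36  0.035]
side (396, 251) [0.418 0.48  0.035]
```

View pics/c1.png

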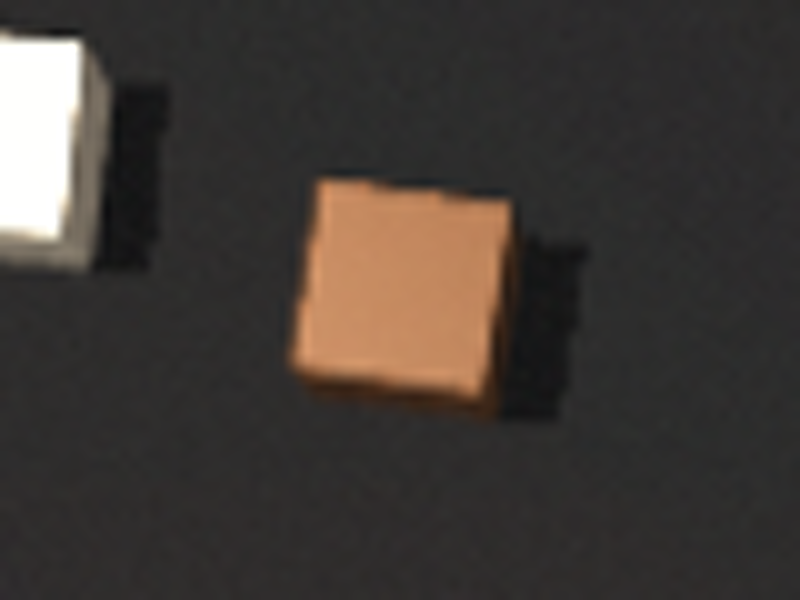

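View pics/c2.png

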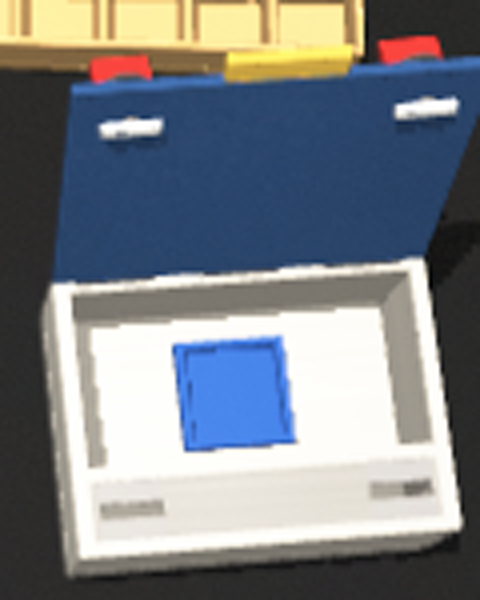

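View pics/c3.png

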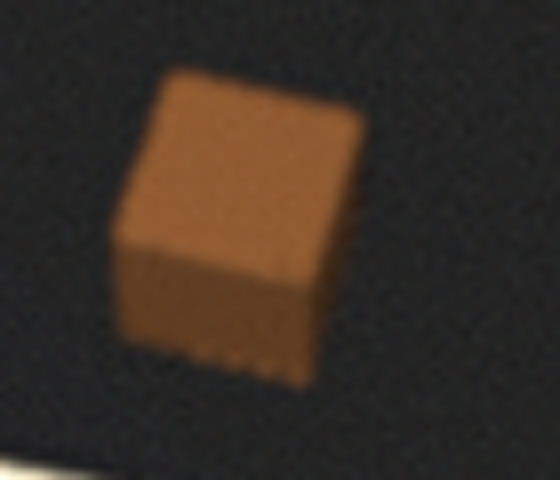

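View pics/c4.png

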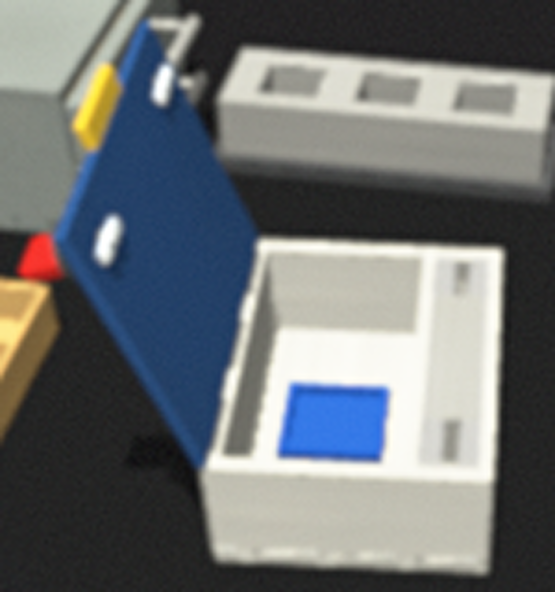

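The crop confirms the brown cube (top px (229,229), y≈0.26, the lowest y of the four; the next is 0.36). Next I'll fit the cube, box, nest and lid poses from corners in both views.

```bash
cat > fit.py <<'E'
from h import *
import pickle
from scipy.optimize import least_squares
t,s=pickle.load(open('p0.pkl','rb'))
def px(xy,k,r0,c0): xy=np.array(xy,float); q=(xy+.5)/k-.5; return np.c_[q[:,1]+r0,q[:,0]+c0]
def W(pose,L):
    x,y,a=pose; L=np.atleast_2d(np.array(L,float)); c,sn=np.cos(a),np.sin(a)
    return np.c_[x+c*L[:,0]-sn*L[:,1], y+sn*L[:,0]+c*L[:,1], L[:,2]]
h=.025
cT=px([(318,180),(512,200),(487,397),(293,372)],10,200,190); cTL=[(h,h,.05),(h,-h,.05),(-h,-h,.05),(-h,h,.05)]
cS=px([(175,70),(365,112),(312,288),(118,238),(122,338),(305,385)],8,250,240); cSL=[(h,-h,.05),(-h,-h,.05),(-h,h,.05),(h,h,.05),(h,h,0),(-h,h,0)]
def f(v): return np.r_[(proj(t,W(v,cTL))-cT).ravel(),(proj(s,W(v,cSL))-cS).ravel()]
r=least_squares(f,[.425,.262,0],loss='soft_l1'); print('cube',r.x.round(4),'deg',np.degrees(r.x[2]).round(2),'rms',np.sqrt(np.mean(f(r.x)**2)).round(2)); print(f(r.x).reshape(-1,2).round(1).tolist())
bT=px([(132,508),(402,488),(462,530),(70,557)],4,95,300); bTL=[(-.063,.085,.085),(-.063,-.085,.085),(-.09,-.12,.085),(-.09,.12,.085)]
bS=px([(452,440),(462,278),(503,250),(492,478),(490,570)],3.7,50,160); bSL=[(-.063,.085,.085),(-.063,-.085,.085),(-.09,-.12,.085),(-.09,.12,.085),(-.09,.12,0)]
n=.037
nT=px([(173,345),(282,337),(296,442),(185,452)],4,95,300)
nS=px([(292,385),(388,388),(385,460),(278,455)],3.7,50,160)
def lidp(u,y,z,a): # u from hinge, z above inner face
    return (.085-u*np.cos(a)+z*np.sin(a)*-1*-1, y, .085+u*np.sin(a)+z*np.cos(a))
# crossbars
def g(v):
    b=v[:3]; ny=v[3]; a=v[4]
    N=[(.023+n,ny+n,.022),(.023+n,ny-n,.022),(.023-n,ny-n,.022),(.023-n,ny+n,.022)]
    Ns=[N[1],N[2],N[3],N[0]]
    Lt=[lidp(.177,.12,0,a),lidp(.177,-.12,0,a)]
    Ls=[lidp(.177,.12,0,a),lidp(.177,-.12,0,a)]
    return np.r_[(proj(t,W(b,bTL))-bT).ravel(),(proj(s,W(b,bSL))-bS).ravel(),(proj(t,W(b,N))-nT).ravel(),(proj(s,W(b,Ns))-nS).ravel(),
      (proj(t,W(b,Lt))-px([(72,92),(482,66)],4,95,300)).ravel(),(proj(s,W(b,Ls))-px([(60,240),(140,25)],3.7,50,160)).ravel()]
r=least_squares(g,[.5,-.08,0,0,1.9],loss='soft_l1'); v=r.x; print('box',v.round(4),'yaw deg',np.degrees(v[2]).round(2),'rms',np.sqrt(np.mean(g(v)**2)).round(2)); print(g(v).reshape(-1,2).round(1).tolist())
b=v[:3]
print('nest',W(b,[(.023,v[3],.016)]).round(4)); print('studs',W(b,[(-.063,.085,.113),(-.063,-.085,.113)]).round(4)); print('hinge',W(b,[(.085,0,.085)]).round(4))
print('tab now',W(b,[lidp(.1845,0,.008,v[4])]).round(4),'tip',W(b,[lidp(.193,0,0,v[4])]).round(4))
q=sense(); Rm=R.from_rotvec(q['eef_rot']).as_matrix(); print(Rm.round(4).tolist())
E
python3 fit.py
```

```text
cube [ 0.4247  0.2573 -0.1102] deg -6.31 rms 0.35
[[0.1, 0.1], [0.5, 0.1], [0.1, -0.2], [0.1, -0.4], [-0.3, -0.4], [-0.0, -0.0], [-0.5, 0.2], [-0.2, -0.7], [0.3, -0.4], [0.2, 0.8]]
box [ 5.0860e-01 -7.8100e-02  1.0290e-01 -1.4000e-03  1.9357e+00] yaw deg 5.89 rms 0.88
[[1.4, -0.2], [0.8, -0.4], [-0.2, -0.2], [1.0, 2.5], [0.1, 0.3], [-0.0, 0.1], [0.1, -0.5], [0.8, 0.8], [0.9, -0.1], [-0.2, -0.5], [-0.4, -0.5], [0.2, -0.5], [-0.1, -0.3], [-0.9, -1.1], [-0.6, 0.6], [-1.0, -0.6], [-0.9, -0.6], [-0.1, -0.9], [-1.3, 3.0], [-0.3, -0.3], [-1.1, 0.7]]
nest [[ 0.5317 -0.0772  0.016 ]]
studs [[ 4.372e-01 -1.000e-04  1.130e-01]
 [ 4.547e-01 -1.692e-01  1.130e-01]]
hinge [[ 0.5932 -0.0694  0.085 ]]
tab now [[ 0.6661 -0.0619  0.2545]] tip [[ 0.6617 -0.0623  0.2653]]
[[-0.9566, 0.2915, -0.0], [0.2915, 0.9566, 0.0], [0.0, 0.0, -1.0]]
```

```bash
cat >> h.py <<'E'
def go(*tg):
    q=sense(); Rm=R.from_rotvec(q['eef_rot']).as_matrix()
    psi=np.degrees(np.arctan2(-Rm[0,1],Rm[1,1]))
    print('clock',round(q['clock'],2),'tcp',q['tcp_pos'].round(4),'psi',psi.round(2),'q6deg',np.degrees(q['q'][5]).round(1),'tilt',np.degrees(np.arccos(-Rm[2,2])).round(2),'F',q['wrist_force'].round(1),'w',round(q['grip_width'],4))
    for x,y,z,p in tg:
        d=Rm.T@(np.array([x,y,z])-q['tcp_pos'])*100
        tw=-(p-psi)/6
        print('tx %.2f ty %.2f tz %.2f twist %.2f'%(*d,tw))
BOX=(.5086,-.0781,.1029)
def B(x,y,z):
    a=BOX[2]; return (BOX[0]+np.cos(a)*x-np.sin(a)*y, BOX[1]+np.sin(a)*x+np.cos(a)*y, z)
E
python3 -c "
from h import *
go((.4247,.2573,.20,-6.31),(.4247,.2573,.108,-6.31))"
```

```text
clock 1.2 tcp [0.1895 0.6218 0.3027] psi -16.95 q6deg -10.0 tilt 0.0 F [ 0.4  0.  -0.8] w 0.094
tx -33.13 ty -28.01 tz 10.27 twist -1.77
tx -33.13 ty -28.01 tz 19.47 twist -1.77
```

Emit:
step_arm:
  series:
    - {"tx":-33.1,"ty":-28.0,"tz":10.3,"twist":-1.77}
    - {"tx":-33.1,"ty":-28.0,"tz":10.3,"twist":-1.77}
    - {"tx":-33.1,"ty":-28.0,"tz":10.3,"twist":-1.77}
    - {"tx":-33.1,"ty":-28.0,"tz":10.3,"twist":-1.77}
    - {"tx":-33.1,"ty":-28.0,"tz":10.3,"twist":-1.77}
    - {"tx":-33.1,"ty":-28.0,"tz":10.3,"twist":-1.77}
    - {"tx":-33.1,"ty":-28.0,"tz":10.3,"twist":-1.77}
    - {"tx":-33.1,"ty":-28.0,"tz":10.3,"twist":-1.77}
    - {"tx":-33.1,"ty":-28.0,"tz":10.3,"twist":-1.77}
    - {"tx":-33.1,"ty":-28.0,"tz":10.3,"twist":-1.77}
    - {"tx":-33.1,"ty":-28.0,"tz":10.3,"twist":-1.77}
    - {"tx":-33.1,"ty":-28.0,"tz":10.3,"twist":-1.77}
  claw: 9.4

```text
clock: 2.4
tcp_pos: [0.4242, 0.2582, 0.2]
eef_rot: [0.172, 3.136, 0.001]
wrist_force: [-0.5, 0.3, 0.6]
grip_width: 0.0941
```

```bash
python3 -c "
from h import *
go((.4247,.2573,.108,-6.31))
t=snap('top','t1.png')
cv2.imwrite('pics/t1c.png',cv2.resize(t['pixels'][180:280,170:290],None,fx=5,fy=5))"
```

```text
clock 2.4 tcp [0.4242 0.2582 0.2   ] psi -6.27 q6deg -65.5 tilt 0.03 F [-0.5  0.3  0.6] w 0.0941
tx -0.06 ty -0.09 tz 9.20 twist 0.01
```

View pics/t1c.png

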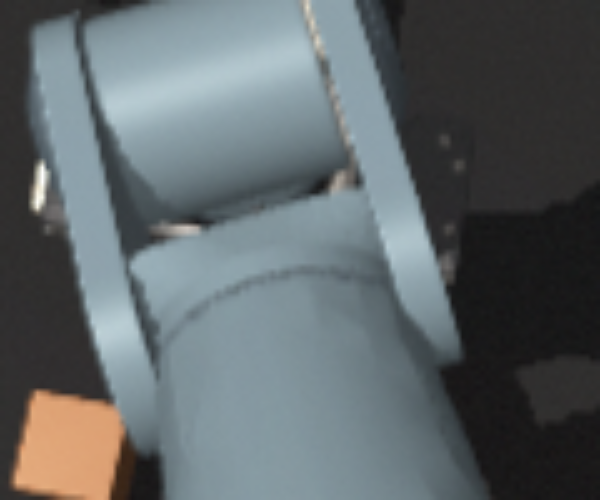

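The arm hides the cube from the top camera here. The fit agreed across both views, so I'll descend and grip.

Emit:
step_arm:
  series:
    - {"tx":-0.05,"ty":-0.1,"tz":4.5}
    - {"tx":-0.05,"ty":-0.1,"tz":7.5}
    - {"tx":-0.05,"ty":-0.1,"tz":9.2}
    - {"tx":-0.05,"ty":-0.1,"tz":9.2}
    - {"tx":-0.05,"ty":-0.1,"tz":9.2}

```text
invalid input
```

Emit:
step_arm:
  series:
    - {"tz":0}
    - {"tz":0}
    - {"tz":0}
    - {"tz":0}
    - {"tz":0}
    - {"tz":0}
    - {"tz":0}
    - {"tz":0}
  claw: 4.0
  grip_force: 15

```text
invalid input
```

```bash
python3 -c "
from h import *
go((.4247,.2573,.108,-6.31),(.4247,.2573,.26,-6.31),(*B(.023,-.001,.26),5.89))
s=snap('side','s1.png')"
```

```text
clock 2.45 tcp [0.424  0.2585 0.2001] psi -6.22 q6deg -65.5 tilt 0.04 F [-0.2 -0.6 -1.5] w 0.0939
tx -0.07 ty -0.12 tz 9.21 twist 0.01
tx -0.08 ty -0.11 tz -5.99 twist 0.01
tx -14.33 ty -32.16 tz -6.00 twist -2.02
```

View pics/s1.png

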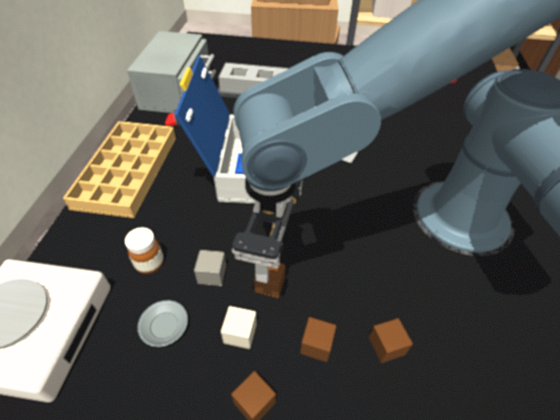

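All four fields are required in every row. The side picture shows the gripper hovering over the brown cube at about (280,268).

Emit:
step_arm:
  series:
    - {"tx":-0.07,"ty":-0.12,"tz":4.5,"twist":0}
    - {"tx":-0.07,"ty":-0.12,"tz":7.5,"twist":0}
    - {"tx":-0.07,"ty":-0.12,"tz":9.2,"twist":0}
    - {"tx":-0.07,"ty":-0.12,"tz":9.2,"twist":0}
    - {"tx":-0.07,"ty":-0.12,"tz":9.2,"twist":0}
  claw: 9.4

```text
clock: 3.0
tcp_pos: [0.4246, 0.2582, 0.1086]
eef_rot: [0.168, 3.136, 0.001]
wrist_force: [-0.2, 0.1, 0.8]
grip_width: 0.0938
```

```bash
python3 -c "
from h import *
go((.4247,.2573,.108,-6.31))
s=snap('side','s2.png')
cv2.imwrite('pics/s2c.png',cv2.resize(s['pixels'][200:320,190:350],None,fx=5,fy=5))"
```

```text
clock 3.0 tcp [0.4246 0.2582 0.1086] psi -6.11 q6deg -65.7 tilt 0.07 F [-0.2  0.1  0.8] w 0.0938
tx -0.02 ty -0.09 tz 0.06 twist 0.03
```

View pics/s2c.png

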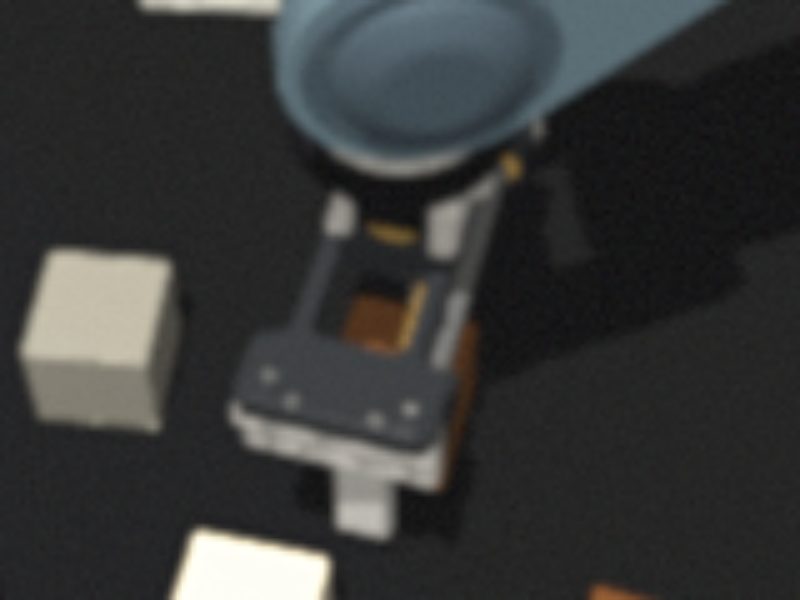

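The near finger stands clear of the cube's near face (crop (365,510)), and the cube sits between the jaws, not moved. Closing.

Emit:
step_arm:
  series:
    - {"tx":0,"ty":-0.09,"tz":0.06,"twist":0}
    - {"tx":0,"ty":-0.09,"tz":0.06,"twist":0}
    - {"tx":0,"ty":-0.09,"tz":0.06,"twist":0}
    - {"tx":0,"ty":-0.09,"tz":0.06,"twist":0}
    - {"tx":0,"ty":-0.09,"tz":0.06,"twist":0}
    - {"tx":0,"ty":-0.09,"tz":0.06,"twist":0}
    - {"tx":0,"ty":-0.09,"tz":0.06,"twist":0}
    - {"tx":0,"ty":-0.09,"tz":0.06,"twist":0}
  claw: 4.0
  grip_force: 20

```text
clock: 3.85
tcp_pos: [0.425, 0.2573, 0.1087]
eef_rot: [0.168, 3.135, 0.001]
wrist_force: [-0.6, -1.0, 1.4]
grip_width: 0.0497
```

```bash
python3 -c "
from h import *
go((.4247,.2573,.26,-6.31),(*B(.023,-.001,.26),5.89))"
```

```text
clock 3.85 tcp [0.425  0.2573 0.1087] psi -6.13 q6deg -65.8 tilt 0.15 F [-0.6 -1.   1.4] w 0.0497
tx -0.00 ty 0.02 tz -15.13 twist 0.03
tx -14.20 ty -32.06 tz -15.12 twist -2.00
```

Emit:
step_arm:
  series:
    - {"tx":0,"ty":0,"tz":-4.0,"twist":0}
    - {"tx":0,"ty":0,"tz":-8.0,"twist":0}
    - {"tx":0,"ty":0,"tz":-12.0,"twist":0}
    - {"tx":0,"ty":0,"tz":-15.0,"twist":0}
    - {"tx":-1.8,"ty":-4.0,"tz":-15.1,"twist":-0.3}
    - {"tx":-3.6,"ty":-8.0,"tz":-15.1,"twist":-0.6}
    - {"tx":-5.4,"ty":-12.0,"tz":-15.1,"twist":-0.9}
    - {"tx":-7.2,"ty":-16.2,"tz":-15.1,"twist":-1.2}
    - {"tx":-9.0,"ty":-20.3,"tz":-15.1,"twist":-1.5}
    - {"tx":-10.8,"ty":-24.4,"tz":-15.1,"twist":-1.7}
    - {"tx":-12.6,"ty":-28.5,"tz":-15.1,"twist":-1.9}
    - {"tx":-14.2,"ty":-32.0,"tz":-15.1,"twist":-2.0}

```text
clock: 5.05
tcp_pos: [0.5314, -0.0782, 0.2587]
eef_rot: [-0.16, 3.136, 0.002]
wrist_force: [0.8, 0.9, -2.5]
grip_width: 0.0501
```

Emit:
step_arm:
  series:
    - {"tx":0,"ty":0,"tz":0,"twist":0}

```text
clock: 5.15
tcp_pos: [0.5321, -0.0818, 0.2581]
eef_rot: [-0.153, 3.137, 0.001]
wrist_force: [0.1, 0.1, -3.1]
grip_width: 0.0497
```

```bash
python3 -c "
from h import *
go((*B(.023,-.001,.26),5.89),(*B(.023,-.001,.1257),5.89))
s=snap('side','s3.png')
t=snap('top','t3.png')"
```

```text
clock 5.15 tcp [ 0.5321 -0.0818  0.2581] psi 5.58 q6deg -116.4 tilt 0.07 F [ 0.1  0.1 -3.1] w 0.0497
tx -0.00 ty 0.51 tz -0.19 twist -0.05
tx 0.01 ty 0.50 tz 13.24 twist -0.05
```

View pics/s3.png

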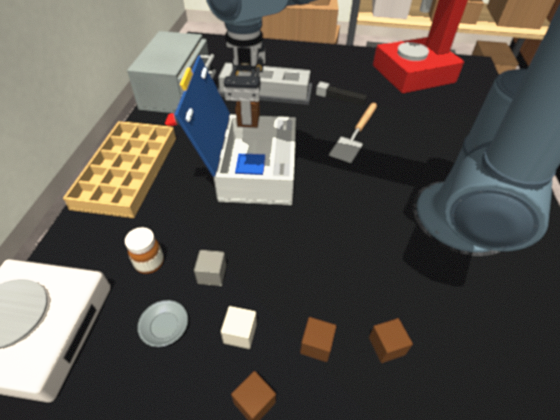

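The cube is held above the box at about (100,247); the nest is at (163,250). Descend to 20 mm above the nest floor first.

Emit:
step_arm:
  series:
    - {"tx":0,"ty":0.5,"tz":3.5,"twist":-0.05}
    - {"tx":0,"ty":0.5,"tz":7.0,"twist":-0.05}
    - {"tx":0,"ty":0.5,"tz":10.0,"twist":-0.05}
    - {"tx":0,"ty":0.5,"tz":11.4,"twist":-0.05}
    - {"tx":0,"ty":0.5,"tz":11.4,"twist":-0.05}
    - {"tx":0,"ty":0.5,"tz":11.4,"twist":-0.05}

```text
clock: 5.85
tcp_pos: [0.5308, -0.0729, 0.1445]
eef_rot: [-0.167, 3.137, 0.004]
wrist_force: [0.2, 0.0, -2.9]
grip_width: 0.0499
```

```bash
python3 -c "
from h import *
go((*B(.023,-.001,.1262),5.89))
s=snap('side','s4.png')
cv2.imwrite('pics/s4c.png',cv2.resize(s['pixels'][60:210,160:310],None,fx=4,fy=4))
t=snap('top','t4.png')
cv2.imwrite('pics/t4c.png',cv2.resize(t['pixels'][95:245,300:420],None,fx=4,fy=4))"
```

```text
clock 5.85 tcp [ 0.5308 -0.0729  0.1445] psi 6.08 q6deg -116.2 tilt 0.14 F [ 0.2  0.  -2.9] w 0.0499
tx -0.04 ty -0.40 tz 1.83 twist 0.03
```

View pics/s4c.png

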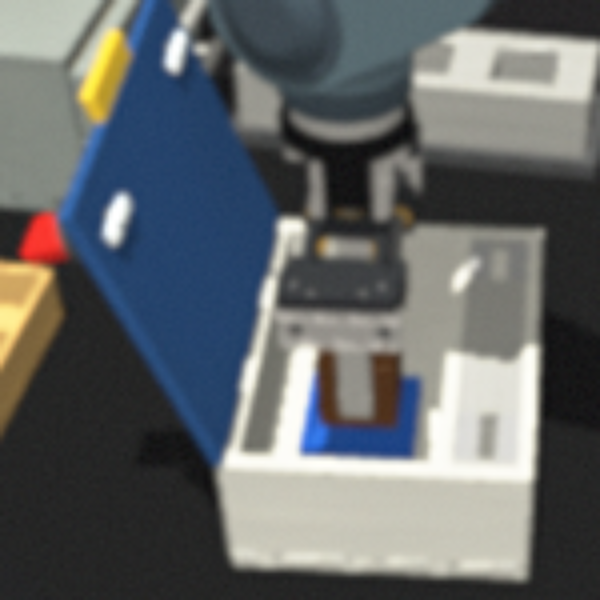

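View pics/t4c.png

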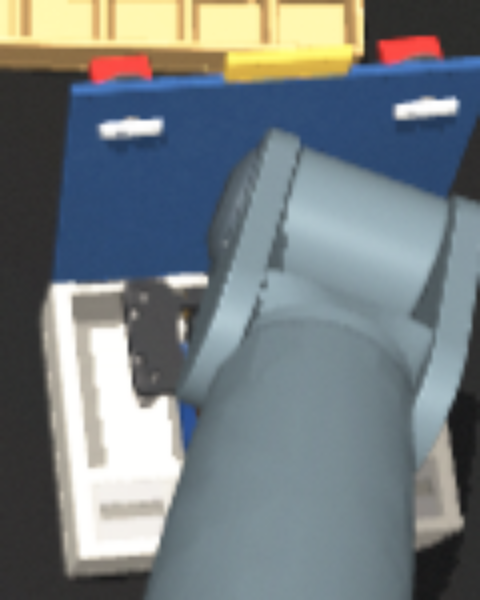

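```bash
python3 - <<'E'
from h import *
s=read_camera('side')
def W(x,y,a,L):
    c,sn=np.cos(a),np.sin(a); return np.array([(x+c*l[0]-sn*l[1],y+sn*l[0]+c*l[1],l[2]) for l in L])
q=sense();z=q['tcp_pos'][2]-.1087
P=proj(s,W(q['tcp_pos'][0],q['tcp_pos'][1],.106,[(.025,.025,z),(-.025,.025,z),(.025,.025,z+.05),(-.025,.025,z+.05)]))
print(((P-[60,160]+.5)*4-.5)[:,::-1].round(0))
N=proj(s,[B(.023+.037,-.001+.037,.022),B(.023-.037,-.001+.037,.022)])
print(((N-[60,160]+.5)*4-.5)[:,::-1].round(0))
go((*B(.023,-.001,.1262),5.89))
E
```

```text
[[317. 423.]
 [396. 426.]
 [312. 362.]
 [394. 365.]]
[[298. 449.]
 [414. 454.]]
clock 6.0 tcp [ 0.5313 -0.0735  0.1454] psi 6.04 q6deg -116.2 tilt 0.15 F [-0.1  0.4 -3.5] w 0.05
tx 0.01 ty -0.33 tz 1.92 twist 0.03
```

Prediction and picture agree to about 1 mm. Lower gently.

Emit:
step_arm:
  series:
    - {"tx":0,"ty":-0.33,"tz":0.0,"twist":0}
    - {"tx":0,"ty":-0.33,"tz":0.5,"twist":0}
    - {"tx":0,"ty":-0.33,"tz":1.0,"twist":0}
    - {"tx":0,"ty":-0.33,"tz":1.4,"twist":0}
    - {"tx":0,"ty":-0.33,"tz":1.7,"twist":0}
    - {"tx":0,"ty":-0.33,"tz":1.9,"twist":0}
    - {"tx":0,"ty":-0.33,"tz":2.0,"twist":0}
    - {"tx":0,"ty":-0.33,"tz":2.05,"twist":0}
    - {"tx":0,"ty":-0.33,"tz":2.05,"twist":0}
    - {"tx":0,"ty":-0.33,"tz":2.05,"twist":0}

```text
clock: 7.0
tcp_pos: [0.5319, -0.0768, 0.1251]
eef_rot: [-0.166, 3.135, 0.002]
wrist_force: [-0.2, 0.7, -3.4]
grip_width: 0.0504
```

```bash
python3 - <<'E'
from h import *
go((*B(.023,-.001,.1247),5.89))
s=snap('side','s5.png')
cv2.imwrite('pics/s5c.png',cv2.resize(s['pixels'][60:210,160:310],None,fx=4,fy=4))
E
```

```text
clock 7.0 tcp [ 0.5319 -0.0768  0.1251] psi 6.05 q6deg -116.5 tilt 0.17 F [-0.2  0.7 -3.4] w 0.0504
tx 0.03 ty 0.01 tz 0.04 twist 0.03
```

View pics/s5c.png

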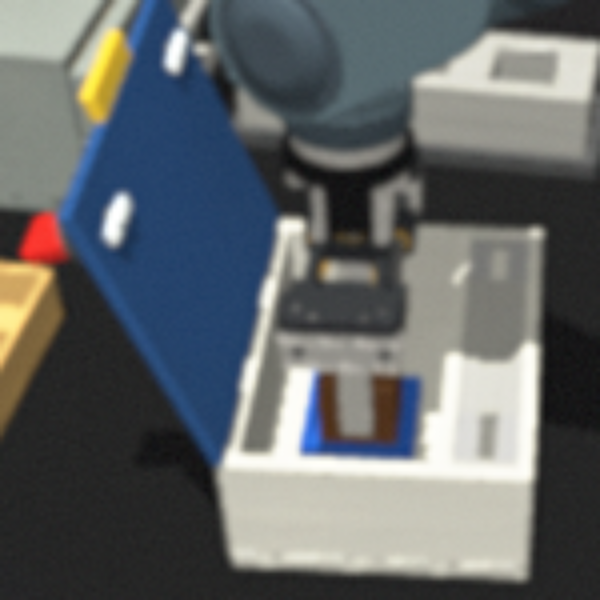

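The cube is within the nest outline (crop bottom edge at about row 440, nest front at 453), but its weight is still on the wrist. Down a little more.

Emit:
step_arm:
  series:
    - {"tx":0.03,"ty":0,"tz":0.05,"twist":0}
    - {"tx":0.03,"ty":0,"tz":0.1,"twist":0}
    - {"tx":0.03,"ty":0,"tz":0.15,"twist":0}
    - {"tx":0.03,"ty":0,"tz":0.15,"twist":0}
    - {"tx":0.03,"ty":0,"tz":0.15,"twist":0}

```text
clock: 7.55
tcp_pos: [0.5318, -0.0769, 0.1247]
eef_rot: [-0.166, 3.135, 0.002]
wrist_force: [-4.7, 1.4, 6.5]
grip_width: 0.05
```

```bash
python3 - <<'E'
from h import *
go((*B(.023,-.001,.1247),5.89))
E
```

```text
clock 7.55 tcp [ 0.5318 -0.0769  0.1247] psi 6.05 q6deg -116.5 tilt 0.15 F [-4.7  1.4  6.5] w 0.05
tx 0.02 ty 0.01 tz 0.00 twist 0.03
```

Touchdown, at the predicted height. Release, and rise straight.

Emit:
step_arm:
  series:
    - {"tx":0,"ty":0,"tz":-0.05,"twist":0}
    - {"tx":0,"ty":0,"tz":-0.05,"twist":0}
    - {"tx":0,"ty":0,"tz":-0.05,"twist":0}
    - {"tx":0,"ty":0,"tz":-0.05,"twist":0}
    - {"tx":0,"ty":0,"tz":-0.05,"twist":0}
    - {"tx":0,"ty":0,"tz":-0.05,"twist":0}
  claw: 7.5

```text
clock: 8.15
tcp_pos: [0.5318, -0.0768, 0.1251]
eef_rot: [-0.166, 3.135, 0.002]
wrist_force: [0.2, 0.4, -0.3]
grip_width: 0.075
```

Emit:
step_arm:
  series:
    - {"tx":0,"ty":0,"tz":-2,"twist":0}
    - {"tx":0,"ty":0,"tz":-5,"twist":0}
    - {"tx":0,"ty":0,"tz":-9,"twist":0}
    - {"tx":0,"ty":0,"tz":-14,"twist":0}
    - {"tx":0,"ty":0,"tz":-19,"twist":0}
    - {"tx":0,"ty":0,"tz":-24,"twist":0}
    - {"tx":0,"ty":0,"tz":-26,"twist":0}
    - {"tx":0,"ty":0,"tz":-26,"twist":0}

```text
clock: 8.95
tcp_pos: [0.5323, -0.0776, 0.3895]
eef_rot: [-0.165, 3.128, -0.003]
wrist_force: [-0.8, -1.2, 0.4]
grip_width: 0.0744
```

```bash
python3 - <<'E'
from h import *
s=snap('side','s6.png')
cv2.imwrite('pics/s6c.png',cv2.resize(s['pixels'][60:210,160:310],None,fx=4,fy=4))
def L(u,z,a): return .085-u*np.cos(a)+z*np.sin(a), .085+u*np.sin(a)+z*np.cos(a)
x,z=L(.193,.008,1.936); print('lid tip outer boxx',x,z)
# finger centre behind
xf=x+.008+.03
go((*B(xf,0,.385),5.89),(*B(xf,0,.097+.235),5.89))
print(B(xf,0,0))
E
```

```text
lid tip outer boxx 0.1614003401353741 0.2624147345267555
clock 9.0 tcp [ 0.5315 -0.0773  0.3862] psi 6.05 q6deg -116.5 tilt 0.27 F [-0.3 -0.3  0.7] w 0.0748
tx -17.65 ty 0.11 tz 0.20 twist 0.03
tx -17.63 ty 0.11 tz 5.50 twist 0.03
(np.float64(0.7069456050145392), np.float64(-0.0576178951882549), 0)
```

View pics/s6c.png

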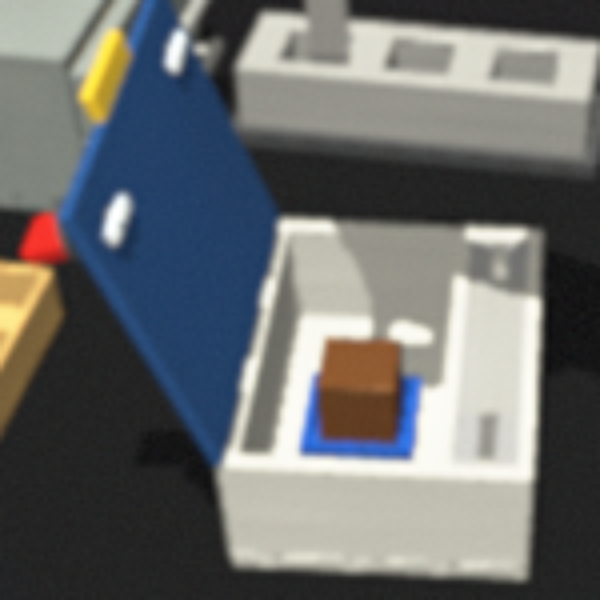

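The cube stands centred and flush in the nest (crop (390,360); nest columns 303–418). Now I'll close the fingers and go over the lid's tip to behind the tab.

Emit:
step_arm:
  series:
    - {"tx":0,"ty":0,"tz":-3,"twist":0}
    - {"tx":-4,"ty":0.1,"tz":-3,"twist":0}
    - {"tx":-8,"ty":0.1,"tz":-3,"twist":0}
    - {"tx":-12,"ty":0.1,"tz":-3,"twist":0}
    - {"tx":-16,"ty":0.1,"tz":-3,"twist":0}
    - {"tx":-17.7,"ty":0.1,"tz":-3,"twist":0}
    - {"tx":-17.7,"ty":0.1,"tz":0,"twist":0}
    - {"tx":-17.7,"ty":0.1,"tz":3,"twist":0}
    - {"tx":-17.7,"ty":0.1,"tz":5.5,"twist":0}
    - {"tx":-17.7,"ty":0.1,"tz":5.5,"twist":0}
    - {"tx":-17.7,"ty":0.1,"tz":5.5,"twist":0}
  claw: 0

```text
clock: 10.1
tcp_pos: [0.7071, -0.0575, 0.3298]
eef_rot: [-0.166, 3.136, 0.002]
wrist_force: [0.6, 0.3, 1.6]
grip_width: 0.0007
```

```bash
python3 - <<'E'
from h import *
s=snap('side','s7.png')
cv2.imwrite('pics/s7c.png',cv2.resize(s['pixels'][0:210,100:310],None,fx=2.8,fy=2.8))
def L(u,z,a): return .085-u*np.cos(a)+z*np.sin(a), .085+u*np.sin(a)+z*np.cos(a)
go((.7069,-.0576,.332,5.89))
tg=[]
for a in (1.57,1.4,1.2,1.0,.8,.6,.4,.3,.2,.1,.05,0):
    x,z=L(.168,.008,a); tg.append((*B(x+.008*1,0,z+.097),5.89))
go(*tg)
E
```

```text
clock 10.15 tcp [ 0.7077 -0.0577  0.3319] psi 6.05 q6deg -109.9 tilt 0.24 F [0.8 0.3 1. ] w 0.0005
tx 0.08 ty 0.01 tz -0.01 twist 0.03
clock 10.15 tcp [ 0.7077 -0.0577  0.3319] psi 6.05 q6deg -109.9 tilt 0.24 F [0.8 0.3 1. ] w 0.0005
tx 9.92 ty 0.04 tz -1.86 twist 0.03
tx 12.77 ty 0.05 tz -1.76 twist 0.03
tx 16.05 ty 0.06 tz -1.03 twist 0.03
tx 19.12 ty 0.06 tz 0.34 twist 0.03
tx 21.85 ty 0.07 tz 2.29 twist 0.03
tx 24.15 ty 0.08 tz 4.74 twist 0.03
tx 25.91 ty 0.08 tz 7.60 twist 0.03
tx 26.57 ty 0.08 tz 9.15 twist 0.03
tx 27.07 ty 0.08 tz 10.75 twist 0.03
tx 27.40 ty 0.08 tz 12.40 twist 0.03
tx 27.51 ty 0.08 tz 13.23 twist 0.03
tx 27.57 ty 0.08 tz 14.07 twist 0.03
```

View pics/s7c.png

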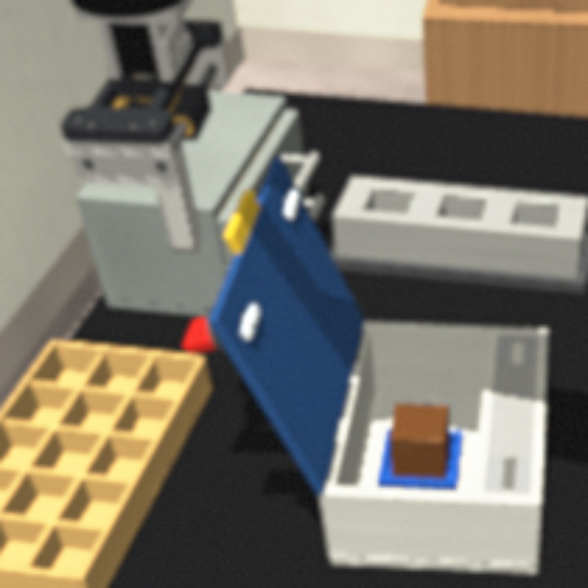

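The closed fingertips are behind the yellow tab (crop tips (245,183), tab (222,243)). Now pull the lid over along its arc.

Emit:
step_arm:
  series:
    - {"tx":2.5,"ty":0,"tz":-0.4,"twist":0}
    - {"tx":5.0,"ty":0,"tz":-1.0,"twist":0}
    - {"tx":7.5,"ty":0,"tz":-1.5,"twist":0}
    - {"tx":9.9,"ty":0,"tz":-1.9,"twist":0}
    - {"tx":11.4,"ty":0,"tz":-1.8,"twist":0}
    - {"tx":12.8,"ty":0,"tz":-1.7,"twist":0}
    - {"tx":14.4,"ty":0,"tz":-1.4,"twist":0}
    - {"tx":16.0,"ty":0,"tz":-1.0,"twist":0}
    - {"tx":17.6,"ty":0,"tz":-0.3,"twist":0}
    - {"tx":19.1,"ty":0,"tz":0.3,"twist":0}
    - {"tx":19.1,"ty":0,"tz":0.3,"twist":0}

```text
clock: 11.25
tcp_pos: [0.5171, -0.0779, 0.3293]
eef_rot: [-0.165, 3.131, -0.001]
wrist_force: [0.4, -0.4, -0.9]
grip_width: 0.0006
```

```bash
python3 - <<'E'
from h import *
s=snap('side','s8.png')
cv2.imwrite('pics/s8c.png',cv2.resize(s['pixels'][0:210,100:310],None,fx=2.8,fy=2.8))
def L(u,z,a): return .085-u*np.cos(a)+z*np.sin(a), .085+u*np.sin(a)+z*np.cos(a)
tg=[]
for a in (1.0,.8,.6,.4,.3,.2,.1,.05,0):
    x,z=L(.168,.008,a); tg.append((*B(x+.008*1,0,z+.097),5.89))
go(*tg)
E
```

```text
clock 11.3 tcp [ 0.5179 -0.078   0.3296] psi 6.02 q6deg -117.1 tilt 0.38 F [ 1.  -0.6 -0.4] w 0.0007
tx 0.03 ty 0.08 tz 0.19 twist 0.02
tx 2.77 ty 0.09 tz 2.13 twist 0.02
tx 5.07 ty 0.10 tz 4.58 twist 0.02
tx 6.83 ty 0.11 tz 7.43 twist 0.02
tx 7.50 ty 0.11 tz 8.98 twist 0.02
tx 8.00 ty 0.11 tz 10.58 twist 0.02
tx 8.34 ty 0.11 tz 12.23 twist 0.02
tx 8.45 ty 0.12 tz 13.06 twist 0.02
tx 8.51 ty 0.12 tz 13.90 twist 0.02
```

View pics/s8c.png

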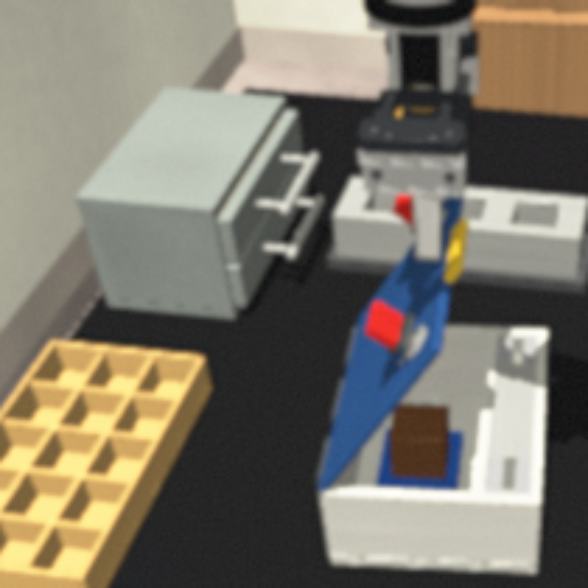

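The lid has come past upright to about 1 rad. The fingers bear on its outer face by the tab (crop (428,255)), and the wings are still at turn 0. Continue down.

Emit:
step_arm:
  series:
    - {"tx":1.4,"ty":0.1,"tz":1.1,"twist":0}
    - {"tx":2.8,"ty":0.1,"tz":2.1,"twist":0}
    - {"tx":3.9,"ty":0.1,"tz":3.3,"twist":0}
    - {"tx":5.1,"ty":0.1,"tz":4.6,"twist":0}
    - {"tx":6.0,"ty":0.1,"tz":6.0,"twist":0}
    - {"tx":6.8,"ty":0.1,"tz":7.4,"twist":0}
    - {"tx":7.5,"ty":0.1,"tz":9.0,"twist":0}
    - {"tx":8.0,"ty":0.1,"tz":10.6,"twist":0}
    - {"tx":8.3,"ty":0.1,"tz":12.0,"twist":0}
    - {"tx":8.4,"ty":0.1,"tz":12.8,"twist":0}
    - {"tx":8.4,"ty":0.1,"tz":12.8,"twist":0}

```text
clock: 12.4
tcp_pos: [0.435, -0.0857, 0.2004]
eef_rot: [-0.165, 3.132, 0.0]
wrist_force: [-0.8, -0.1, 0.3]
grip_width: 0.0006
```

```bash
python3 - <<'E'
from h import *
s=snap('side','s9.png')
cv2.imwrite('pics/s9c.png',cv2.resize(s['pixels'][40:210,130:310],None,fx=3.3,fy=3.3))
def L(u,z,a): return .085-u*np.cos(a)+z*np.sin(a), .085+u*np.sin(a)+z*np.cos(a)
tg=[]
for a in (.1,.05,0):
    x,z=L(.168,.008,a); tg.append((*B(x+.008*1,0,z+.097),5.89))
go(*tg)
E
```

```text
clock 12.45 tcp [ 0.4354 -0.0859  0.2012] psi 6.02 q6deg -122.0 tilt 0.38 F [ 0.  -0.6  0. ] w 0.0005
tx -0.03 ty 0.03 tz -0.56 twist 0.02
tx 0.08 ty 0.03 tz 0.28 twist 0.02
tx 0.15 ty 0.03 tz 1.12 twist 0.02
```

View pics/s9c.png

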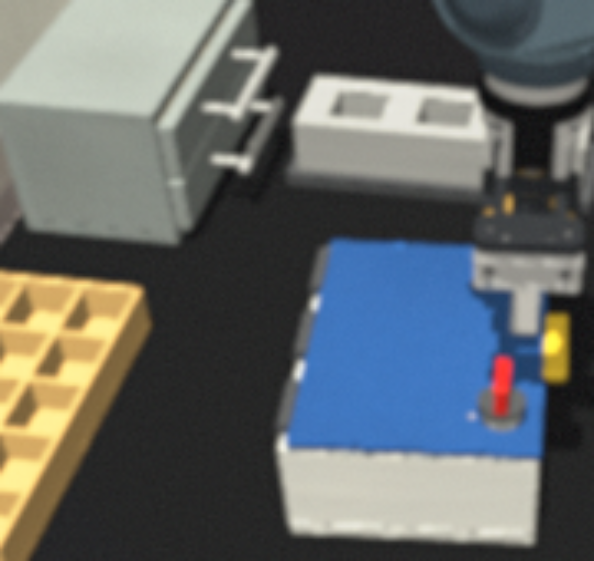

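The lid is almost shut. Press it home.

Emit:
step_arm:
  series:
    - {"tx":0.1,"ty":0,"tz":0.3,"twist":0}
    - {"tx":0.1,"ty":0,"tz":0.6,"twist":0}
    - {"tx":0.15,"ty":0,"tz":0.9,"twist":0}
    - {"tx":0.15,"ty":0,"tz":1.1,"twist":0}
    - {"tx":0.15,"ty":0,"tz":1.25,"twist":0}
    - {"tx":0.15,"ty":0,"tz":1.35,"twist":0}
    - {"tx":0.15,"ty":0,"tz":1.35,"twist":0}
    - {"tx":0.15,"ty":0,"tz":1.35,"twist":0}

```text
clock: 13.25
tcp_pos: [0.4343, -0.0862, 0.1902]
eef_rot: [-0.166, 3.132, -0.0]
wrist_force: [-9.4, 3.8, 19.8]
grip_width: 0.0006
```

```bash
python3 - <<'E'
from h import *
go((.4339,-.0857,.19,5.89))
E
```

```text
clock 13.25 tcp [ 0.4343 -0.0862  0.1902] psi 6.06 q6deg -122.1 tilt 0.28 F [-9.4  3.8 19.8] w 0.0006
tx 0.04 ty 0.05 tz 0.02 twist 0.03
```

The lid is hard down (TCP 0.1902, about 20 N). Retreat upward, turn the jaws, and take a look.

Emit:
step_arm:
  series:
    - {"tx":0,"ty":0,"tz":-4,"twist":0}
    - {"tx":0,"ty":0,"tz":-8,"twist":1}
    - {"tx":0,"ty":0,"tz":-12,"twist":2.4}
    - {"tx":0,"ty":0,"tz":-15,"twist":3.8}
    - {"tx":0,"ty":0,"tz":-15,"twist":5.2}
    - {"tx":0,"ty":0,"tz":-15,"twist":6.6}
    - {"tx":0,"ty":0,"tz":-15,"twist":8}
    - {"tx":0,"ty":0,"tz":-15,"twist":9.4}
    - {"tx":0,"ty":0,"tz":-15,"twist":10.8}
    - {"tx":0,"ty":0,"tz":-15,"twist":12.2}
    - {"tx":0,"ty":0,"tz":-15,"twist":13.6}
    - {"tx":0,"ty":0,"tz":-15,"twist":15.0}
  claw: 4

```text
clock: 14.45
tcp_pos: [0.4336, -0.0862, 0.3401]
eef_rot: [2.106, 2.327, 0.005]
wrist_force: [-0.3, 0.3, 0.3]
grip_width: 0.04
```

```bash
python3 - <<'E'
from h import *
import pickle
s=snap('side','s10.png');t=snap('top','t10.png'); pickle.dump((t,s),open('p1.pkl','wb'))
cv2.imwrite('pics/s10c.png',cv2.resize(s['pixels'][100:200,200:320],None,fx=6,fy=6,interpolation=cv2.INTER_CUBIC))
cv2.imwrite('pics/t10c.png',cv2.resize(t['pixels'][140:250,300:430],None,fx=5,fy=5,interpolation=cv2.INTER_CUBIC))
go((*B(-.063,.085,.25),-84.1),(*B(-.063,-.085,.25),-84.1))
for n,c in (('left_wing',s),('right_wing',s),('left_wing',t),('right_wing',t)): print(n,[(d['position'],d['conf']) for d in look_for(n,c)])
for c in (s,t): print(proj(c,[B(-.063,.085,.133),B(-.063,-.085,.133)]).round(1).tolist())
E
```

```text
clock 14.55 tcp [ 0.4336 -0.0862  0.3401] psi -83.93 q6deg -32.2 tilt 0.28 F [-0.1  0.7  0.5] w 0.0398
tx 8.53 ty 1.23 tz 9.01 twist 0.03
tx -8.47 ty 1.17 tz 9.02 twist 0.03
left_wing []
right_wing [([116.5, 283.4], 0.7)]
left_wing [([220.9, 331.7], 0.63)]
right_wing []
[[152.9, 282.6], [109.2, 285.1]]
[[219.5, 335.3], [213.7, 405.4]]
```

View pics/s10c.png

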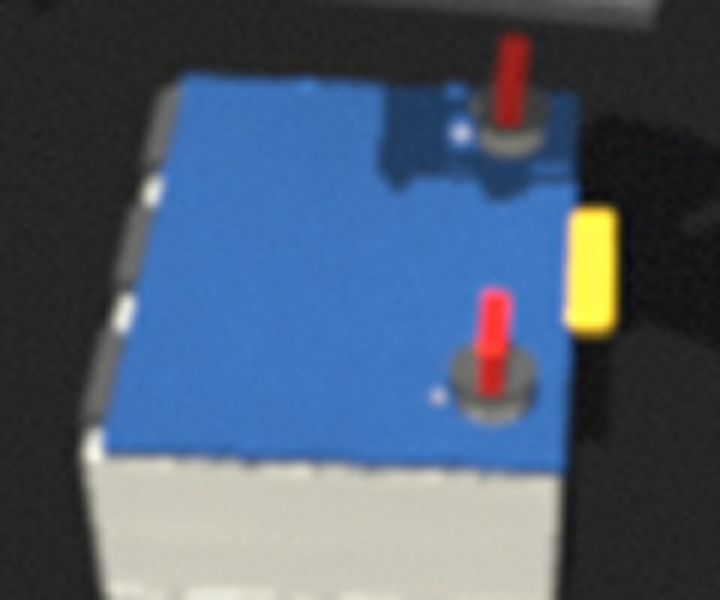

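View pics/t10c.png

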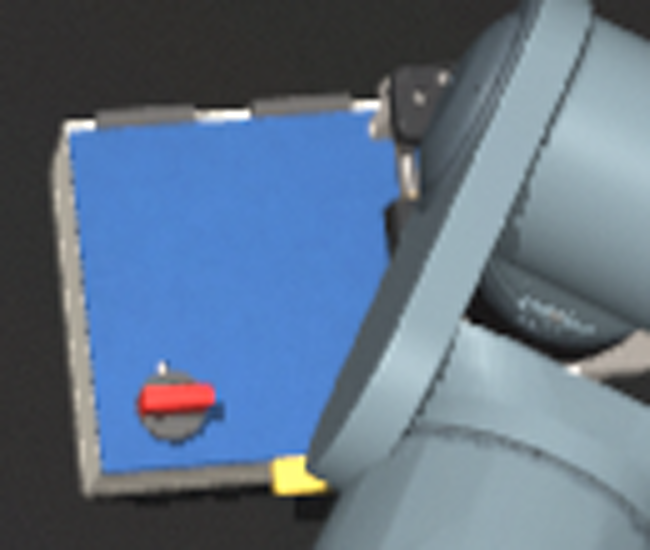

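Lid fully down. The left wing's top centre appears at side (153.1,281.8) and top (219,335); I predicted (152.9,282.6) and (219.5,335.3). Both wings are still parallel to the hinge. Going to the left stud.

Emit:
step_arm:
  series:
    - {"tx":4,"ty":0.6,"tz":3,"twist":0}
    - {"tx":8.5,"ty":1.2,"tz":6,"twist":0}
    - {"tx":8.5,"ty":1.2,"tz":9,"twist":0}
    - {"tx":8.5,"ty":1.2,"tz":9,"twist":0}
    - {"tx":8.5,"ty":1.2,"tz":9,"twist":0}

```text
clock: 15.25
tcp_pos: [0.4369, -0.0006, 0.2506]
eef_rot: [2.095, 2.336, 0.005]
wrist_force: [0.3, 0.8, 0.4]
grip_width: 0.0398
```

```bash
python3 - <<'E'
from h import *
s=snap('side','s11.png')
cv2.imwrite('pics/s11c.png',cv2.resize(s['pixels'][80:200,200:340],None,fx=5,fy=5,interpolation=cv2.INTER_CUBIC))
go((*B(-.063,.085,.209),-84.1))
E
```

```text
clock 15.3 tcp [ 0.4376 -0.001   0.2517] psi -83.83 q6deg -21.3 tilt 0.39 F [ 1.5 -1.2 -0.4] w 0.0402
tx 0.11 ty -0.06 tz 4.27 twist 0.04
```

View pics/s11c.png

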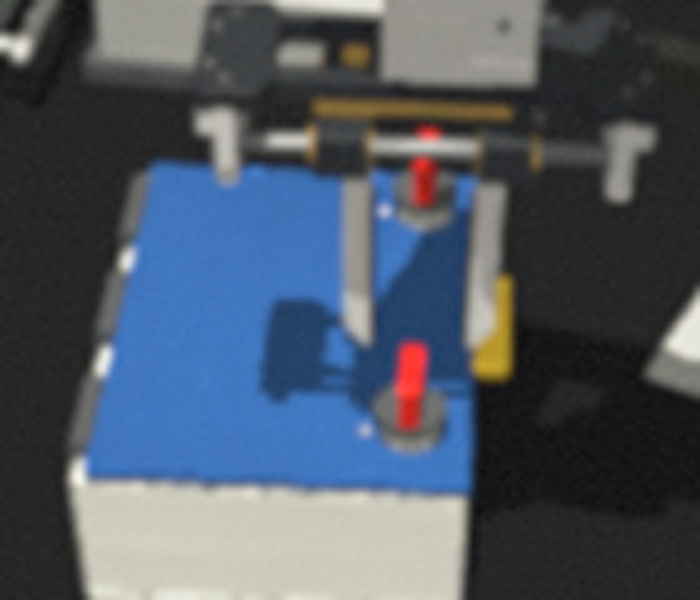

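Jaws straddle the wing line (fingers at crop columns 358 and 478, wing at 412). Descend and grip lightly first.

Emit:
step_arm:
  series:
    - {"tx":0.1,"ty":-0.06,"tz":1.5,"twist":0.04}
    - {"tx":0.1,"ty":-0.06,"tz":3.0,"twist":0.04}
    - {"tx":0.1,"ty":-0.06,"tz":4.0,"twist":0.04}
    - {"tx":0.1,"ty":-0.06,"tz":4.2,"twist":0.04}
    - {"tx":0.1,"ty":-0.06,"tz":4.2,"twist":0.04}

```text
clock: 15.8
tcp_pos: [0.4376, -0.0006, 0.2104]
eef_rot: [2.1, 2.328, 0.007]
wrist_force: [-0.1, -0.1, 0.6]
grip_width: 0.0404
```

Emit:
step_arm:
  series:
    - {"tx":0,"ty":0,"tz":0,"twist":0}
    - {"tx":0,"ty":0,"tz":0,"twist":0}
    - {"tx":0,"ty":0,"tz":0,"twist":0}
    - {"tx":0,"ty":0,"tz":0,"twist":0}
    - {"tx":0,"ty":0,"tz":0,"twist":0}
    - {"tx":0,"ty":0,"tz":0,"twist":0}
  claw: 0
  grip_force: 10

```text
clock: 16.4
tcp_pos: [0.4385, -0.0006, 0.2109]
eef_rot: [2.099, 2.326, 0.011]
wrist_force: [5.5, 1.0, -2.6]
grip_width: 0.01
```

```bash
python3 - <<'E'
from h import *
s=snap('side','s12.png')
cv2.imwrite('pics/s12c.png',cv2.resize(s['pixels'][80:200,200:340],None,fx=5,fy=5,interpolation=cv2.INTER_CUBIC))
go((*B(-.063,.085,.209),-84.1))
E
```

```text
clock 16.45 tcp [ 0.4385 -0.0006  0.2109] psi -84.13 q6deg -20.9 tilt 0.63 F [ 4.9  1.4 -1.2] w 0.0099
tx 0.07 ty -0.13 tz 0.19 twist -0.00
```

View pics/s12c.png

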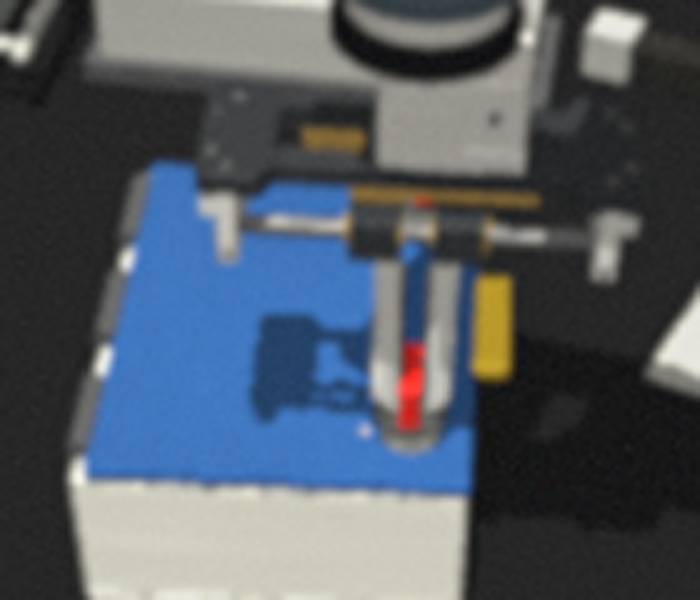

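The wing is gripped (9.9 mm). Firm the grip and push in.

Emit:
step_arm:
  series:
    - {"tx":0,"ty":0,"tz":0,"twist":0}
    - {"tx":0,"ty":0,"tz":0.2,"twist":0}
    - {"tx":0,"ty":0,"tz":0.4,"twist":0}
    - {"tx":0,"ty":0,"tz":0.6,"twist":0}
    - {"tx":0,"ty":0,"tz":0.8,"twist":0}
    - {"tx":0,"ty":0,"tz":0.95,"twist":0}
    - {"tx":0,"ty":0,"tz":0.95,"twist":0}
    - {"tx":0,"ty":0,"tz":0.95,"twist":0}
  claw: 0
  grip_force: 30

```text
clock: 17.25
tcp_pos: [0.4388, -0.0006, 0.2019]
eef_rot: [2.099, 2.326, 0.011]
wrist_force: [-1.0, 1.1, 6.5]
grip_width: 0.0096
```

```bash
python3 - <<'E'
from h import *
s=snap('side','s13.png')
cv2.imwrite('pics/s13c.png',cv2.resize(s['pixels'][80:200,200:340],None,fx=5,fy=5,interpolation=cv2.INTER_CUBIC))
go((*B(-.063,.085,.20),-84.1))
E
```

```text
clock 17.3 tcp [ 0.4388 -0.0006  0.2019] psi -84.12 q6deg -20.9 tilt 0.63 F [-0.5  2.6  6.4] w 0.0098
tx 0.07 ty -0.15 tz 0.19 twist -0.00
```

View pics/s13c.png

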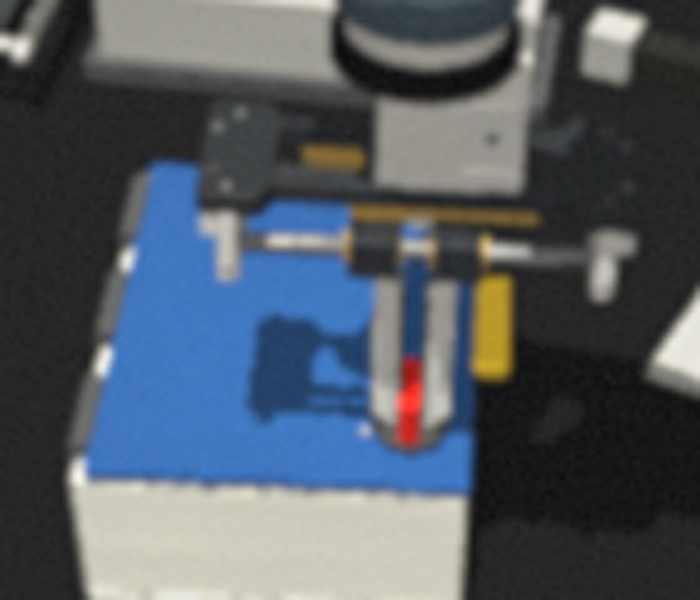

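The wing has gone down with the fingers (its top moved from crop row 342 to 358, about 9 mm), and 6.5 N fits the spring near 7–9 mm. Turn clockwise.

Emit:
step_arm:
  series:
    - {"tx":0,"ty":0,"tz":0.05,"twist":0.7}
    - {"tx":0,"ty":0,"tz":0.05,"twist":1.9}
    - {"tx":0,"ty":0,"tz":0.05,"twist":3.2}
    - {"tx":0,"ty":0,"tz":0.05,"twist":4.5}
    - {"tx":0,"ty":0,"tz":0.05,"twist":5.8}
    - {"tx":0,"ty":0,"tz":0.05,"twist":7.1}
    - {"tx":0,"ty":0,"tz":0.05,"twist":8.4}
    - {"tx":0,"ty":0,"tz":0.05,"twist":9.7}
    - {"tx":0,"ty":0,"tz":0.05,"twist":11.0}
    - {"tx":0,"ty":0,"tz":0.05,"twist":12.4}
    - {"tx":0,"ty":0,"tz":0.05,"twist":13.8}
    - {"tx":0,"ty":0,"tz":0.05,"twist":15.1}

```text
clock: 18.5
tcp_pos: [0.439, -0.0007, 0.2019]
eef_rot: [3.137, 0.136, 0.017]
wrist_force: [-0.4, 0.4, 6.5]
grip_width: 0.0097
```

```bash
python3 - <<'E'
from h import *
go((*B(-.063,.085,.20),-174.1))
print(sense()['torque'])
s=snap('side','s14.png')
cv2.imwrite('pics/s14c.png',cv2.resize(s['pixels'][80:200,200:340],None,fx=5,fy=5,interpolation=cv2.INTER_CUBIC))
E
```

```text
clock 18.5 tcp [ 0.439  -0.0007  0.2019] psi -175.03 q6deg 70.0 tilt 0.63 F [-0.4  0.4  6.5] w 0.0097
tx -0.17 ty -0.08 tz 0.19 twist -0.16
[0.16570472 0.47714956 0.00327221]
```

View pics/s14c.png

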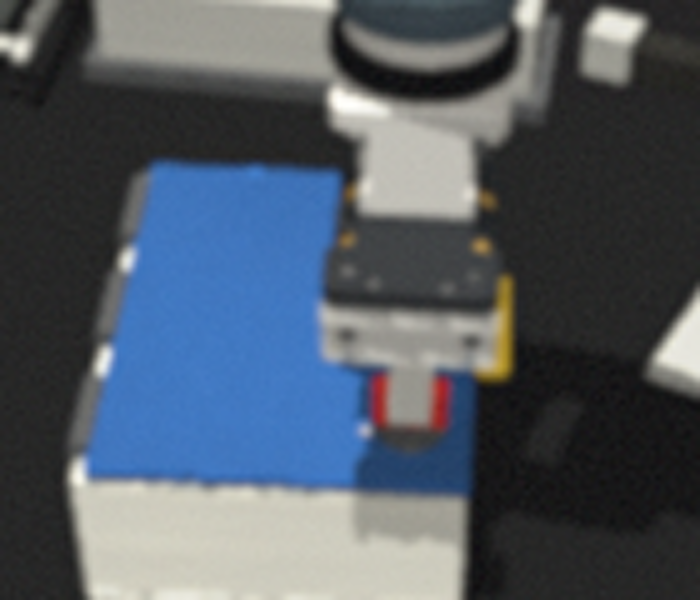

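The wing turned with the fingers and is now square to the hinge (crop (405,410)). Ease up, then let go.

Emit:
step_arm:
  series:
    - {"tx":0,"ty":0,"tz":-0.2,"twist":0}
    - {"tx":0,"ty":0,"tz":-0.4,"twist":0}
    - {"tx":0,"ty":0,"tz":-0.6,"twist":0}
    - {"tx":0,"ty":0,"tz":-0.65,"twist":0}
    - {"tx":0,"ty":0,"tz":-0.65,"twist":0}

```text
clock: 19.05
tcp_pos: [0.4389, -0.0007, 0.2083]
eef_rot: [3.138, 0.13, 0.017]
wrist_force: [1.9, 0.5, 1.4]
grip_width: 0.01
```

Emit:
step_arm:
  series:
    - {"tx":0,"ty":0,"tz":0,"twist":0}
    - {"tx":0,"ty":0,"tz":0,"twist":0}
    - {"tx":0,"ty":0,"tz":0,"twist":0}
    - {"tx":0,"ty":0,"tz":0,"twist":0}
    - {"tx":0,"ty":0,"tz":-2,"twist":0}
    - {"tx":0,"ty":0,"tz":-5,"twist":0}
    - {"tx":0,"ty":0,"tz":-8,"twist":0}
    - {"tx":0,"ty":0,"tz":-8,"twist":0}
  claw: 4

```text
clock: 19.85
tcp_pos: [0.4398, -0.0011, 0.2926]
eef_rot: [3.135, 0.13, 0.03]
wrist_force: [0.9, 0.4, 0.2]
grip_width: 0.0401
```

```bash
python3 - <<'E'
from h import *
s=snap('side','s15.png')
cv2.imwrite('pics/s15c.png',cv2.resize(s['pixels'][80:200,200:340],None,fx=5,fy=5,interpolation=cv2.INTER_CUBIC))
go((*B(-.063,-.085,.25),-84.1))
E
```

```text
clock 19.9 tcp [ 0.4388 -0.0008  0.2901] psi -175.27 q6deg 70.2 tilt 0.88 F [-0.6  0.3 -0.7] w 0.04
tx 0.13 ty 16.89 tz 4.07 twist -15.20
```

View pics/s15c.png

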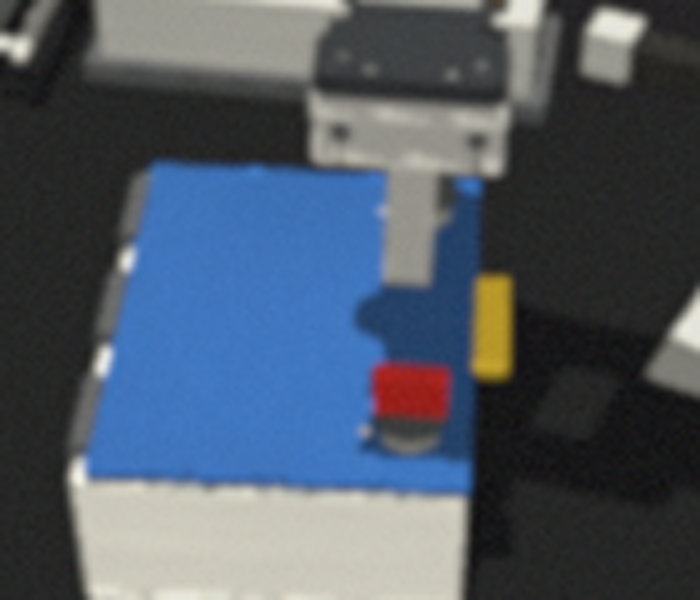

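The left stud is square and sprung back. Over to the right stud, turning the jaws back.

Emit:
step_arm:
  series:
    - {"tx":0,"ty":2,"tz":0,"twist":-1.3}
    - {"tx":0,"ty":4,"tz":0,"twist":-2.6}
    - {"tx":0,"ty":6,"tz":0,"twist":-3.9}
    - {"tx":0,"ty":8,"tz":0,"twist":-5.2}
    - {"tx":0,"ty":10,"tz":0,"twist":-6.5}
    - {"tx":0,"ty":12,"tz":0,"twist":-7.8}
    - {"tx":0,"ty":14,"tz":0,"twist":-9.1}
    - {"tx":0,"ty":16,"tz":0,"twist":-10.4}
    - {"tx":0,"ty":16.9,"tz":0,"twist":-11.7}
    - {"tx":0,"ty":16.9,"tz":0,"twist":-13.0}
    - {"tx":0,"ty":16.9,"tz":0,"twist":-14.3}
    - {"tx":0,"ty":16.9,"tz":0,"twist":-15.2}

```text
clock: 21.1
tcp_pos: [0.4521, -0.169, 0.2885]
eef_rot: [2.093, 2.331, 0.013]
wrist_force: [0.1, 0.4, 0.9]
grip_width: 0.0399
```

```bash
python3 - <<'E'
from h import *
go((*B(-.0617,-.085,.25),-84.1),(*B(-.0617,-.085,.2105),-84.1))
E
```

```text
clock 21.1 tcp [ 0.4521 -0.169   0.2885] psi -83.83 q6deg -40.4 tilt 0.7 F [0.1 0.4 0.9] w 0.0399
tx -0.04 ty 0.34 tz 3.85 twist 0.05
tx -0.03 ty 0.29 tz 7.80 twist 0.05
```

Emit:
step_arm:
  series:
    - {"tx":0,"ty":0.35,"tz":2,"twist":0.05}
    - {"tx":0,"ty":0.35,"tz":3.8,"twist":0.05}
    - {"tx":0,"ty":0.35,"tz":3.8,"twist":0.05}
    - {"tx":0,"ty":0.35,"tz":3.8,"twist":0.05}

```text
clock: 21.5
tcp_pos: [0.4555, -0.1683, 0.2495]
eef_rot: [2.1, 2.327, 0.012]
wrist_force: [-0.3, 0.1, 1.0]
grip_width: 0.0399
```

```bash
python3 - <<'E'
from h import *
s=snap('side','s16.png')
cv2.imwrite('pics/s16c.png',cv2.resize(s['pixels'][40:160,220:340],None,fx=5,fy=5,interpolation=cv2.INTER_CUBIC))
go((*B(-.0617,-.085,.2105),-84.1))
E
```

```text
clock 21.55 tcp [ 0.4559 -0.1686  0.2504] psi -84.13 q6deg -39.9 tilt 0.67 F [0.3 0.6 0.1] w 0.0402
tx -0.03 ty -0.05 tz 3.99 twist -0.00
```

View pics/s16c.png

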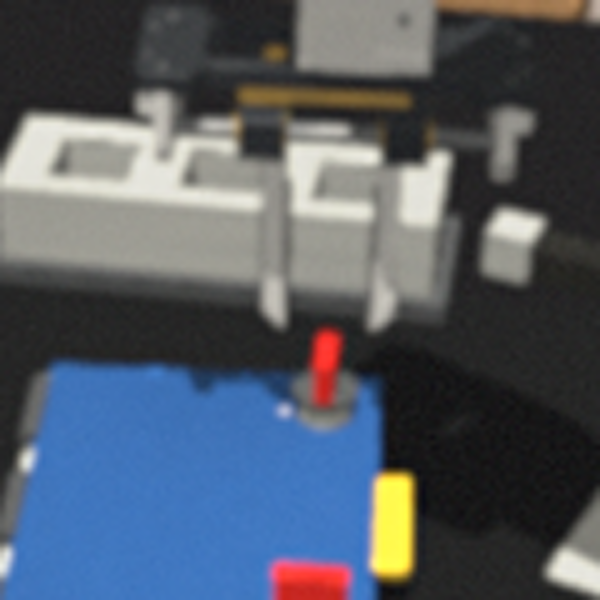

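The fingers (crop columns 275 and 380) straddle the right wing (326). Descend and grip.

Emit:
step_arm:
  series:
    - {"tx":-0.03,"ty":-0.05,"tz":1.5,"twist":0}
    - {"tx":-0.03,"ty":-0.05,"tz":3.0,"twist":0}
    - {"tx":-0.03,"ty":-0.05,"tz":3.9,"twist":0}
    - {"tx":-0.03,"ty":-0.05,"tz":3.95,"twist":0}
    - {"tx":-0.03,"ty":-0.05,"tz":3.95,"twist":0}

```text
clock: 22.05
tcp_pos: [0.4562, -0.1691, 0.2115]
eef_rot: [2.098, 2.325, 0.013]
wrist_force: [0.3, -0.0, 0.7]
grip_width: 0.0404
```

Emit:
step_arm:
  series:
    - {"tx":0,"ty":0,"tz":0,"twist":0}
    - {"tx":0,"ty":0,"tz":0,"twist":0}
    - {"tx":0,"ty":0,"tz":0,"twist":0}
    - {"tx":0,"ty":0,"tz":0,"twist":0}
    - {"tx":0,"ty":0,"tz":0,"twist":0}
    - {"tx":0,"ty":0,"tz":0,"twist":0}
  claw: 0
  grip_force: 10

```text
clock: 22.65
tcp_pos: [0.4557, -0.1694, 0.2115]
eef_rot: [2.099, 2.327, 0.01]
wrist_force: [-5.7, -1.4, 2.5]
grip_width: 0.0099
```

```bash
python3 - <<'E'
from h import *
go((*B(-.0617,-.085,.2105),-84.1))
s=snap('side','s17.png')
cv2.imwrite('pics/s17c.png',cv2.resize(s['pixels'][40:160,220:340],None,fx=5,fy=5,interpolation=cv2.INTER_CUBIC))
E
```

```text
clock 22.65 tcp [ 0.4557 -0.1694  0.2115] psi -84.11 q6deg -39.9 tilt 0.6 F [-5.7 -1.4  2.5] w 0.0099
tx 0.03 ty 0.03 tz 0.10 twist -0.00
```

View pics/s17c.png

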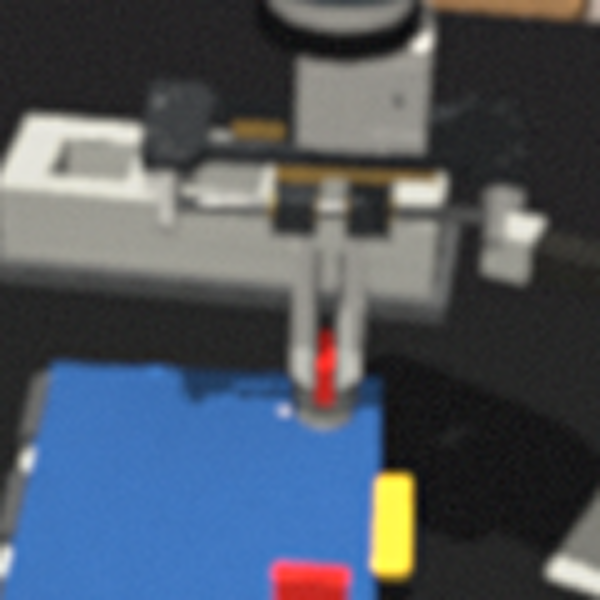

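Gripped (9.9 mm; wing top at crop row 330). Push in.

Emit:
step_arm:
  series:
    - {"tx":0,"ty":0,"tz":0,"twist":0}
    - {"tx":0,"ty":0,"tz":0.2,"twist":0}
    - {"tx":0,"ty":0,"tz":0.4,"twist":0}
    - {"tx":0,"ty":0,"tz":0.6,"twist":0}
    - {"tx":0,"ty":0,"tz":0.8,"twist":0}
    - {"tx":0,"ty":0,"tz":0.95,"twist":0}
    - {"tx":0,"ty":0,"tz":0.95,"twist":0}
    - {"tx":0,"ty":0,"tz":0.95,"twist":0}
  claw: 0
  grip_force: 30

```text
clock: 23.5
tcp_pos: [0.4557, -0.1695, 0.2023]
eef_rot: [2.099, 2.327, 0.009]
wrist_force: [-5.7, -1.3, 6.7]
grip_width: 0.0096
```

```bash
python3 - <<'E'
from h import *
go((*B(-.0617,-.085,.2015),-84.1))
s=snap('side','s18.png')
cv2.imwrite('pics/s18c.png',cv2.resize(s['pixels'][40:160,220:340],None,fx=5,fy=5,interpolation=cv2.INTER_CUBIC))
E
```

```text
clock 23.5 tcp [ 0.4557 -0.1695  0.2023] psi -84.1 q6deg -39.9 tilt 0.55 F [-5.7 -1.3  6.7] w 0.0096
tx 0.04 ty 0.03 tz 0.08 twist 0.00
```

View pics/s18c.png

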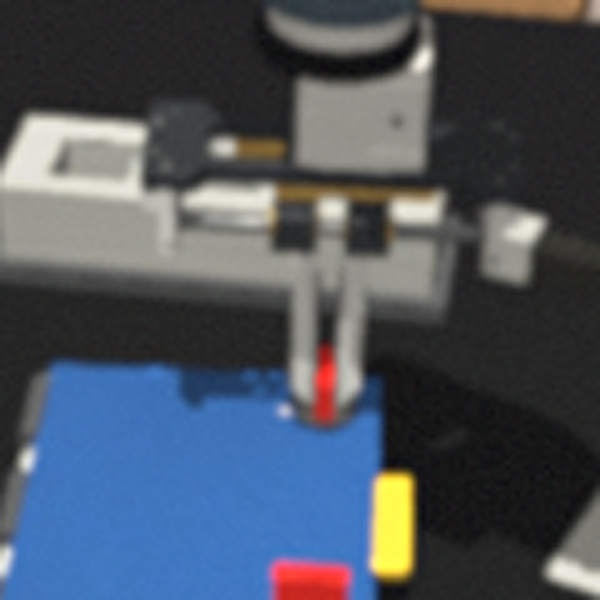

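Same signs as on the left: the wing's top dropped from crop row 330 to 346, and the force is 6.7 N. Turn.

Emit:
step_arm:
  series:
    - {"tx":0,"ty":0,"tz":0.05,"twist":0.7}
    - {"tx":0,"ty":0,"tz":0.05,"twist":1.9}
    - {"tx":0,"ty":0,"tz":0.05,"twist":3.2}
    - {"tx":0,"ty":0,"tz":0.05,"twist":4.5}
    - {"tx":0,"ty":0,"tz":0.05,"twist":5.8}
    - {"tx":0,"ty":0,"tz":0.05,"twist":7.1}
    - {"tx":0,"ty":0,"tz":0.05,"twist":8.4}
    - {"tx":0,"ty":0,"tz":0.05,"twist":9.7}
    - {"tx":0,"ty":0,"tz":0.05,"twist":11.0}
    - {"tx":0,"ty":0,"tz":0.05,"twist":12.4}
    - {"tx":0,"ty":0,"tz":0.05,"twist":13.8}
    - {"tx":0,"ty":0,"tz":0.05,"twist":15.1}

```text
clock: 24.75
tcp_pos: [0.456, -0.1698, 0.2024]
eef_rot: [3.136, 0.137, 0.015]
wrist_force: [-4.6, -0.2, 6.3]
grip_width: 0.0098
```

```bash
python3 - <<'E'
from h import *
go((*B(-.0617,-.085,.2015),-174.1))
E
```

```text
clock 24.75 tcp [ 0.456  -0.1698  0.2024] psi -175.01 q6deg 51.0 tilt 0.58 F [-4.6 -0.2  6.3] w 0.0098
tx 0.01 ty -0.08 tz 0.09 twist -0.15
```

Emit:
step_arm:
  series:
    - {"tx":0,"ty":0,"tz":-0.2,"twist":0}
    - {"tx":0,"ty":0,"tz":-0.4,"twist":0}
    - {"tx":0,"ty":0,"tz":-0.6,"twist":0}
    - {"tx":0,"ty":0,"tz":-0.65,"twist":0}
    - {"tx":0,"ty":0,"tz":-0.65,"twist":0}

```text
clock: 25.25
tcp_pos: [0.4559, -0.1698, 0.2089]
eef_rot: [3.136, 0.137, 0.015]
wrist_force: [-3.5, -0.1, 5.0]
grip_width: 0.0096
```

Emit:
step_arm:
  series:
    - {"tx":0,"ty":0,"tz":0,"twist":0}
    - {"tx":0,"ty":0,"tz":0,"twist":0}
    - {"tx":0,"ty":0,"tz":0,"twist":0}
    - {"tx":0,"ty":0,"tz":0,"twist":0}
    - {"tx":0,"ty":0,"tz":-2,"twist":0}
    - {"tx":0,"ty":0,"tz":-5,"twist":0}
    - {"tx":0,"ty":0,"tz":-9,"twist":0}
    - {"tx":0,"ty":0,"tz":-13,"twist":0}
    - {"tx":0,"ty":5,"tz":-16,"twist":0}
    - {"tx":0,"ty":10,"tz":-16,"twist":0}
    - {"tx":0,"ty":14,"tz":-16,"twist":0}
    - {"tx":0,"ty":14,"tz":-16,"twist":0}
  claw: 4

```text
clock: 26.45
tcp_pos: [0.4663, -0.3133, 0.369]
eef_rot: [3.136, 0.129, 0.016]
wrist_force: [-0.8, 0.6, -0.5]
grip_width: 0.0403
```

```bash
python3 - <<'E'
from h import *
go((.45,-.3,.36,-174))
s=snap('side','s19.png'); t=snap('top','t19.png')
cv2.imwrite('pics/s19c.png',cv2.resize(s['pixels'][80:200,200:320],None,fx=5,fy=5,interpolation=cv2.INTER_CUBIC))
E
```

```text
clock 26.45 tcp [ 0.4663 -0.3133  0.369 ] psi -175.28 q6deg 39.7 tilt 0.6 F [-0.8  0.6 -0.5] w 0.0403
tx -1.52 ty -1.46 tz 0.88 twist -0.21
```

View pics/s19c.png

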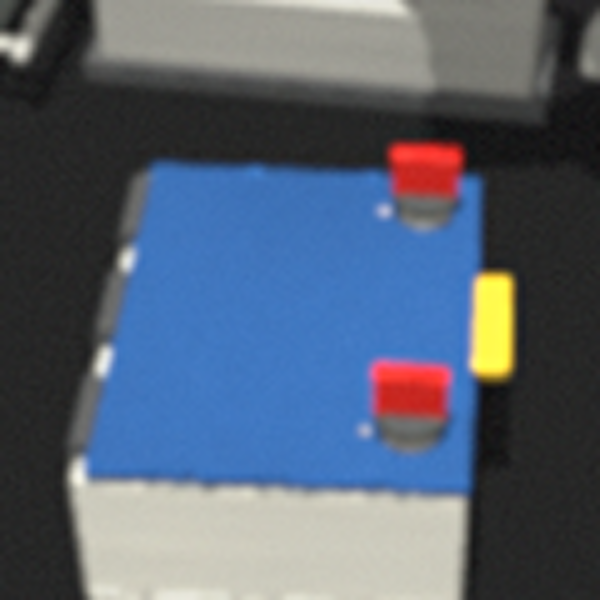

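View pics/t19.png

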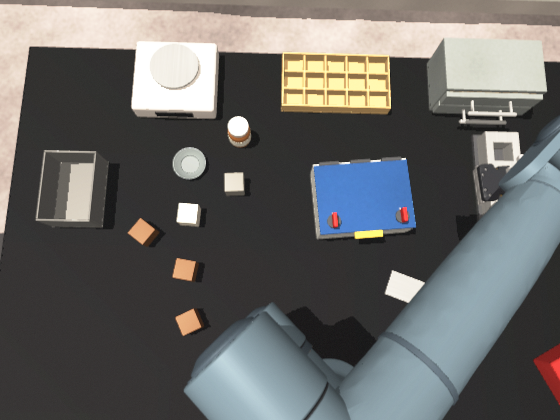

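Both wings are square to the hinge, at side crop (390,411) and (170,426). The bystanders are where they started. One check of how far each stud sprang back:

```bash
python3 - <<'E'
from h import *
s=read_camera('side')
hsv=cv2.cvtColor(s['pixels'],cv2.COLOR_BGR2HSV)
m=(((hsv[...,0]<8)|(hsv[...,0]>172))&(hsv[...,1]>150)&(hsv[...,2]>90)).astype(np.uint8)
m[:, :260]=0; m[:,300:]=0; m[:95]=0; m[180:]=0
n,l,st,c=cv2.connectedComponentsWithStats(m); print([(x[:5].tolist(),np.round(cc,1).tolist()) for x,cc in zip(st[1:],c[1:]) if x[4]>10])
for y in (.085,-.085):
  for p in (0,.0025,.005,.009):
    P=[B(-.063+.0013+dx,y+dy,.133-p-dz) for dx in(-.017,.017) for dy in(-.005,.005) for dz in(0,.024)]
    q=proj(s,P); print(y,p,'rows',q[:,0].min().round(1),q[:,0].max().round(1),'cols',q[:,1].min().round(1),q[:,1].max().round(1))
E
```

```text
[([277, 108, 16, 11, 146], [284.6, 112.8]), ([275, 153, 14, 10, 132], [281.5, 157.6])]
0.085 0 rows 151.1 162.6 cols 274.3 289.6
0.085 0.0025 rows 151.9 163.5 cols 274.3 289.6
0.085 0.005 rows 152.8 164.3 cols 274.2 289.6
0.085 0.009 rows 154.1 165.6 cols 274.2 289.5
-0.085 0 rows 107.8 118.5 cols 277.7 291.3
-0.085 0.0025 rows 108.6 119.3 cols 277.7 291.3
-0.085 0.005 rows 109.5 120.1 cols 277.7 291.2
-0.085 0.009 rows 110.8 121.4 cols 277.6 291.2
```

```bash
python3 - <<'E'
import cv2,numpy as np
a=cv2.imread('pics/s10.png');b=cv2.imread('pics/s19.png');c=cv2.imread('pics/s13.png');d=cv2.imread('pics/s18.png')
def z(i,r,q): return cv2.resize(i[r:r+30,q:q+30],None,fx=9,fy=9,interpolation=cv2.INTER_NEAREST)
o=np.vstack([np.hstack([z(a,146,268),z(b,146,268)]),np.hstack([z(a,101,270),z(b,101,270)])])
cv2.imwrite('pics/cmp.png',o)
E
```

```text
(no output)
```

View pics/cmp.png

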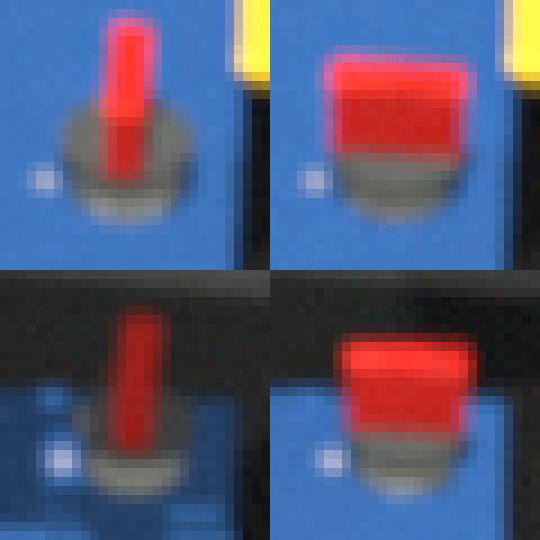

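The pixel comparison shows both studs turned square, with collars about 1 px lower than before (roughly 2–3 mm). That fits the groove position and not fully pushed in. Handing in.

```bash
python3 -c "
from h import *
go((.45,-.3,.36,-174)); print(close_job())"
```

```text
clock 26.6 tcp [ 0.4664 -0.3086  0.3687] psi -175.01 q6deg 39.7 tilt 0.55 F [ 0.5  0.7 -0.1] w 0.04
tx -1.57 ty -1.00 tz 0.86 twist -0.17
the job is handed in; nothing more can be done
None
```

The job is done and handed in at 26.6 s of the 72 s allowed; the hand-in gave no verdict. I took the brown cube farthest to the robot's right and set it in the nest. I then swung the lid shut from behind its tab, and pushed in, turned (about 91° of tool turn) and released each stud, left then right.

**Last checks**
- **Cube:** it stood centred and upright in the nest when last seen. With the lid shut it can no longer be seen.
- **Lid:** it was hard down under about 20 N, with the fingertips at the height expected for a shut lid.
- **Wings:** both are square to the hinge in the last pictures.
- **Other things:** the grey and white cubes, the dish and the jar look unmoved, and the gripper is clear of everything with about zero wrist force.

**Less certain**
- **Stud spring-back:** it could only be judged to about 2 mm. The left stud matched 2.5 mm. The right one's wing outline read about 1 px high (nearer 0–1 mm), while its collar looked lowered like the left's. Since it stayed turned, I take it as seated in its groove.
- **Stud position:** gripping the left stud showed it about 1.3 mm from where I had worked it out. The right grip was between that corrected position and the original estimate.

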